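Free the seal locker's catch with the press pin

ROBOT

A 7-joint arm with a two-finger parallel gripper is mounted at the origin on the work surface. World frame = base frame: x ahead of the robot, y to its left, z up, the work surface at z = 0. Lengths are in m, angles in rad, forces in N, time in s.
With the tool pointing down it reaches from about 0.425 to 0.925 m from the base axis. Payload 6.8 kg.
Tool frame: the origin (TCP) lies between the finger pads; the fingertips stand 14 mm ahead of it and the grasp point (between the pads) lies 5 mm behind it; z points along the fingers, y is the direction in which the jaws open and shut (so a half turn about z gives the same grasp; the last joint's range is limited). The gripper opens to 85 mm and grips with 20 to 120 N. Pads are 22 mm wide; open, the fingers measure 114 mm over their backs; the gripper's body (76 mm by 85 mm) begins 54 mm behind the grasp point. The pads swing forward as they close: fully open they stand 13 mm farther back than shut.
Start: joints at [-1.456, 0.477, 0.022, 1.555, -0.011, 1.109, -0.083], TCP at [0.149, 0.658, 0.245] pointing down, gripper open.
Joint ranges: [-2.96, 2.96], [-0.34, 2.1], [-1.41, 1.46], [0.24, 2.44], [-1.37, 4.51], [0.17, 1.92], [-2.96, 2.96]. Speed limits (rad/s): [2.39, 2.39, 3.14, 3.14, 3.14, 3.14, 3.14].

INTERFACE

Orientations are given as a unit quaternion [w, x, y, z].
In Python, from station import bot gives the robot as it stands.
- The arm moves only by the shell command python3 -m crank 'ROWS' [FORCE]. ROWS is JSON, a list of rows, each a list of 3 entries, a list of its own where there are three numbers: the shift along the tool's x, y, z in m, then the turn, a rotation vector about the tool's x, y, z in degrees, then the finger opening in m, from 0 to 0.0854. A call has 1 to 10 rows; each row shifts and turns the commanded pose from where the row before left it, along the tool's axes as they then stand; what a row does not reach is not made up. A row lasts 1/8 s, in which the tool goes at most 62.5 mm and 10.7 degrees, less where a joint would pass 70% of its speed; a pose out of reach is approached as far as the arm can. A call is refused whole if a number of a shift passes 0.0625 or a number of a turn 10.7, either way. A call with a gripper value outside its range is refused whole. The fingers move at their own pace and stop on an object; FORCE is the grip in N (left out, the last holds). Time passes only in rows, so rows that do not move let the fingers close. It gives the time, the measured TCP pose, the force and the opening at its end, in the units of the state.
- bot.get_obs(): the state, without advancing time (a new reading comes with each control period).
- bot.read_camera(name): name is "scene" or "top"; returns (picture, depth): 480x640x3 uint8, red, green, blue; 480x640 float32, m along the optical axis (not along the pixel's ray), 0 where there is no reading.
- bot.calibration(name): a dict with "fx", "fy", "cx", "cy" (pixels), "extrinsics" (4x4, takes a point from camera to world coordinates). Camera axes: x right, y down, z forward; pixel columns grow to the right and rows downward; lengths in m; the calibration is good to about 2 mm. A picture is of the moment at which its call begins. calibration takes no time and is no camera call.
- bot.hand_in(): hands the job in, once; it reports no verdict.
The state is a dict: "t": time; "q": joint angles; "joint_vel": joint speeds; "joint_torque": joint torques, N m; "eef_pos": TCP position; "tool_rot": TCP orientation; "contact_force": force on the tool from outside, world axes, zero at the start; "torque": the same for the moment, N m; "gripper_width": opening from 0.0 (shut) to 1.0 (fully open).
Only numpy, scipy, OpenCV 4.12 (cv2) and the standard library are available. Lean on these libraries where they do the work, as an engineer would, in place of code of your own. Each camera call takes 0.05 s, during which the arm holds its last target.

TASK

Take the yellow-handled press pin from its stand, put it down through the narrow gap behind the top of the seal locker's door, and press the sprung brass hook down, drawing lightly on the door as you feel for the depth at which it lets go (it differs from locker to locker, and too deep catches again); then draw the door open with the pin, to at least 60 degrees. Put the pin back upright, fully home in its stand, and let go. Touch the locker with nothing but the pin and never force it against the hook, door or box (keep below 25 N), and leave the other things on the table where they are.

Things in the scene. Friction and masses are not known exactly. Their poses are not given: they have to be found in the camera images.
- pin: the press pin: steel rod 8 mm across, 88 mm long, below a square yellow handle 24 x 24 mm, 75 mm tall; about 80 g. Origin at the rod's lower tip, z up along the rod (handle from z = 88 to 163 mm), x and y square to the handle's faces. It starts upright in the stand, the handle's underside resting on the stand's top, the tip 6 mm above the table
- stand: green block 70 x 70 mm, 94 mm high, fixed to the table, with one upright through hole 14 mm across, widening by 3 mm at the mouth, in the middle of its top; origin under its centre, z up
- locker: pine box fixed to the table, 140 mm deep (x), 200 mm wide (y), 140 mm high (z); origin under its centre. Its front, at -x, is a darker wooden door 12 mm thick (x = -82 to -70 mm when shut), top edge level with the box's top. On the door's back, under the gap, sits a sprung brass hook (see latch) whose T-shaped head is caught behind a slotted steel strike plate in the box
- door (a joint): opening angle of the door, rad: 0 shut, at most 1.6. It turns about hinge, the free edge swinging out to the locker's -x side; light, slight friction, stays where it is left. Drawn with the hook at a wrong depth it gives about 2 mm and stops hard; at the right depth it comes, and from 0.1 rad the head is through the strike and the hook may be let up
- gap (a point): middle of the gap's mouth, level with the box's top (140 mm above the table); same axes as locker. The gap is a notch in the top panel, 16 mm (x) by 40 mm (y), the panel 10 mm thick; its -x side is the back of the door and the hook's arm lies below its middle
- latch (a point): top of the hook's level arm at rest, 40 mm straight below gap. The arm, 22 mm wide (y), spans the gap. It slides down on a spring, 3 N at first to 6 N at its stop, 38 mm down. The head passes the strike's slot only at one depth, between 5 and 35 mm down, different on each locker (fits within 1.8 mm either way); less or more and it catches. It springs back up when let go
- hinge (a point): point on the door's upright hinge axis at the height of the box's top, at the outer front corner of the door's +y end; 82 mm in front of the box's centre and 100 mm to its +y side; same axes as locker
- seal0: dull grey lead seal, a disc 26 mm across and 11 mm thick, lying flat on the table; origin under its centre
- seal1: dull grey lead seal, a disc 26 mm across and 11 mm thick, lying flat on the table; origin under its centre
- seal2: dull grey lead seal, a disc 26 mm across and 11 mm thick, lying flat on the table; origin under its centre
- seal3: dull grey lead seal, a disc 26 mm across and 11 mm thick, lying flat on the table; origin under its centre
- cup: red plastic seal cup, 72 mm across, 75 mm high; origin under its centre
- die: bronze crimping die, 48 mm across at the foot, 60 mm high; origin under its centre
- cover: aluminium meter terminal cover, 70 x 120 x 30 mm, lying open side down; origin under its centre
There are look-alikes about, which are no part of the job. Of the things like the pin, leave any that is green; of the rest the smaller one is meant.

How it is judged:
By the outcome, as a careful person would: the job done as asked, in the order asked, and still so for the second after the job is handed in, with the robot touching nothing.
It also fails if it takes over 72 s, if anything falls off the work surface, if the arm or the gripper's body presses on something with over 40 N, if the wrist force passes 120 N, or if a joint passes its speed limit or range.

## Working session

There is one attempt and no reset: what is moved stays moved. The work goes in short steps, Python scripts to look and compute and a shell command to move; the robot and the scene stay as the last step left them, time stands still between calls to the robot, and variables do not carry over. Pictures are saved under pics/ and viewed, and the job is handed in when it is done.

```bash
ls; mkdir -p pics
python3 - <<'E'
from station import bot
import cv2,numpy as np
o=bot.get_obs();print({k:np.round(v,3) for k,v in o.items()})
for n in("scene","top"):
    p,d=bot.read_camera(n);cv2.imwrite(f"pics/{n}0.png",p[:,:,::-1]);np.save(f"pics/{n}0.npy",d)
    print(n,{k:np.round(v,4).tolist() for k,v in bot.calibration(n).items()})
E
```

```text
pics
{'t': np.float64(0.0), 'q': array([-1.456,  0.478,  0.022,  1.556, -0.011,  1.109, -0.083]), 'joint_vel': array([ 0.001, -0.   ,  0.001,  0.002,  0.   , -0.002,  0.001]), 'joint_torque': array([ 1.0000e-03, -5.9643e+01,  1.6080e+00, -2.8120e+01,  1.2000e-02,
        9.0000e-03, -0.0000e+00]), 'eef_pos': array([0.149, 0.658, 0.244]), 'tool_rot': array([-0.   ,  0.111,  0.994, -0.001]), 'contact_force': array([0.29 , 0.962, 0.145]), 'torque': array([0.011, 0.023, 0.023]), 'gripper_width': np.float64(1.003)}
scene {'fx': 492.4421, 'fy': 492.4421, 'cx': 322.8376, 'cy': 231.7294, 'extrinsics': [[0.1371, 0.7011, -0.6998, 1.1774], [0.9906, -0.0963, 0.0975, -0.1747], [0.0009, -0.7065, -0.7077, 0.72], [0.0, 0.0, 0.0, 1.0]]}
top {'fx': 587.8372, 'fy': 587.8372, 'cx': 317.8695, 'cy': 239.1151, 'extrinsics': [[-0.0135, -0.9946, 0.1032, 0.4534], [-0.9998, 0.0146, 0.0103, -0.1103], [-0.0117, -0.103, -0.9946, 1.353], [0.0, 0.0, 0.0, 1.0]]}
```

View pics/scene0.png

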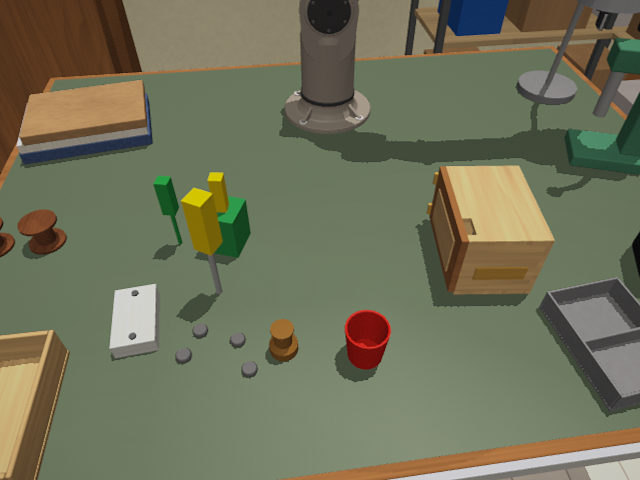

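View pics/top0.png

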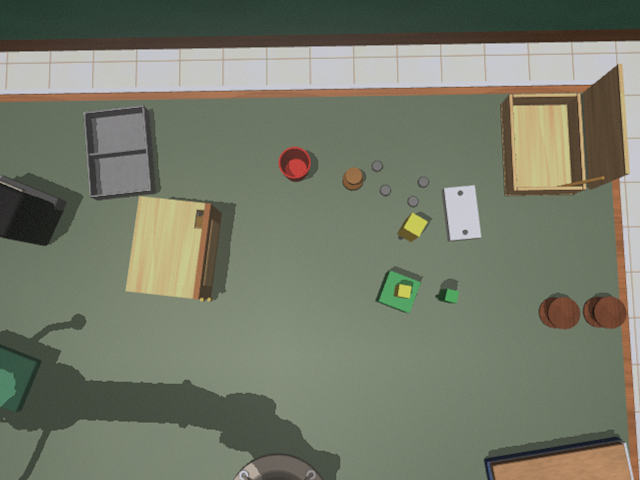

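Pin-like things: green one at scene (167,195) / top (450,296), which is excluded; large yellow at scene (203,225) / top (413,226); small yellow in the green stand at scene (217,190) / top (404,291). The smaller yellow one in the stand fits. I'll confirm in crops and measure.

```bash
cat > h.py <<'E'
import numpy as np,cv2
from station import bot
def ray(n,u,v,z):
    c=bot.calibration(n);E=np.array(c["extrinsics"])
    d=E[:3,:3]@np.array([(u-c["cx"])/c["fx"],(v-c["cy"])/c["fy"],1]);o=E[:3,3]
    return o+d*(z-o[2])/d[2]
def cloud(n,d):
    c=bot.calibration(n);E=np.array(c["extrinsics"])
    v,u=np.mgrid[:480,:640]
    P=np.stack([(u-c["cx"])/c["fx"]*d,(v-c["cy"])/c["fy"]*d,d],-1)
    return P@E[:3,:3].T+E[:3,3]
def proj(n,p):
    c=bot.calibration(n);E=np.array(c["extrinsics"])
    q=E[:3,:3].T@(np.array(p)-E[:3,3]);return c["fx"]*q[0]/q[2]+c["cx"],c["fy"]*q[1]/q[2]+c["cy"]
def loc(n,u,v): pass
E
python3 - <<'E'
from h import *
a=cv2.imread("pics/top0.png");s=cv2.imread("pics/scene0.png")
A=cv2.resize(a[205:325,365:485],(400,400),interpolation=cv2.INTER_CUBIC)
B=cv2.resize(s[160:300,145:285],(400,400),interpolation=cv2.INTER_CUBIC)
cv2.imwrite("pics/c1.png",np.hstack([A,B]))
A=cv2.resize(a[185:310,115:240],(400,400),interpolation=cv2.INTER_CUBIC)
B=cv2.resize(s[155:295,420:560],(400,400),interpolation=cv2.INTER_CUBIC)
cv2.imwrite("pics/c2.png",np.hstack([A,B]))
h=cv2.cvtColor(a,cv2.COLOR_BGR2HSV)
y=cv2.inRange(h,(22,150,60),(35,255,255));g=cv2.inRange(h,(50,150,60),(75,255,255))
d=np.load("pics/top0.npy");P=cloud("top",d)
for m,nm in((y,"y"),(g,"g")):
    n,l,st,c=cv2.connectedComponentsWithStats(m)
    for i in range(1,n):
        if st[i,4]<60 or st[i,0]<350 or st[i,0]>480:continue
        Q=P[l==i];zt=np.percentile(Q[:,2],90);k=(l==i)&(P[...,2]>zt-.012)&(P[...,2]<zt+.012)
        vv,uu=np.nonzero(k);r=cv2.minAreaRect(np.c_[uu,vv].astype(np.float32))
        print(nm,st[i],np.round(c[i],1),"z",round(zt,3),r,Q[Q[:,2]>zt-.012].mean(0).round(4))
E
```

```text
(no output)
```

View pics/c1.png

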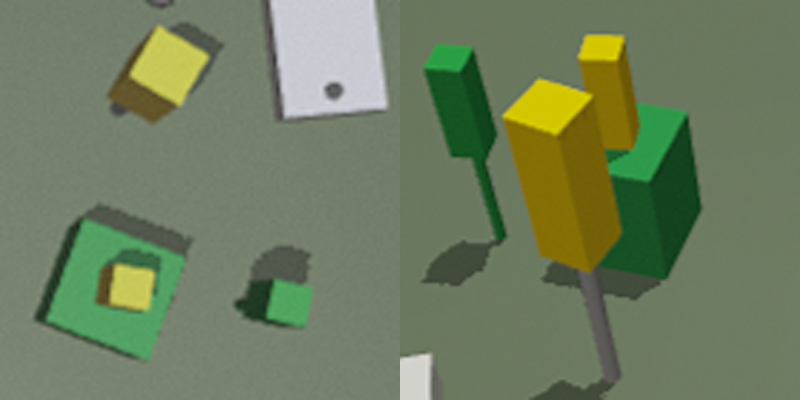

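View pics/c2.png

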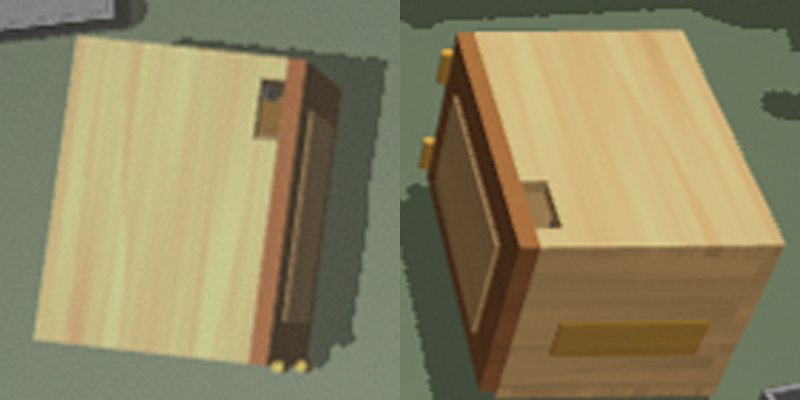

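The crops confirm it: the small yellow handle stands in the green block, and the large yellow pin stands by itself nearer the scene camera. The locker's gap is at top (200,219), by the free edge of the door, with the hinges at the bottom (205,300). My masks came back empty, so I'll loosen them.

Run:
```python
from h import *
a=cv2.imread("pics/top0.png");s=cv2.imread("pics/scene0.png")
h=cv2.cvtColor(a,cv2.COLOR_BGR2HSV);print(h[291,404],h[300,385],h[250,160],h[240,210])
y=cv2.inRange(h,(22,100,150),(32,255,255));g=cv2.inRange(h,(50,150,90),(75,255,255))
w=cv2.inRange(h,(15,40,140),(30,140,255))
P=cloud("top",np.load("pics/top0.npy"))
for m,nm,zz in((y,"y",.169),(g,"g",.094),(w,"w",.14)):
    n,l,st,c=cv2.connectedComponentsWithStats(m)
    for i in range(1,n):
        if st[i,4]<60 or st[i,0]>480:continue
        cn=max(cv2.findContours((l==i).astype(np.uint8),0,2)[0],key=cv2.contourArea)
        z=np.median(P[l==i][:,2]); zc=zz
        r=cv2.minAreaRect(cn);b=cv2.boxPoints(r)
        W=np.array([ray("top",*q,zc) for q in b])
        e=W[1]-W[0];f=W[2]-W[1]
        print(nm,st[i],"zmed",z.round(4),"ctr",W.mean(0).round(4),"corn",W[:,:2].round(4).tolist(),"sides",np.linalg.norm(e).round(4),np.linalg.norm(f).round(4),"ang",np.degrees(np.arctan2(e[1],e[0])).round(1))
```

```text
[ 31 143 201] [ 66 124 161] [ 26  81 198] [ 17  95 110]
y [404 213  23  24 313] zmed 0.2317 ctr [ 0.6036 -0.2956  0.169 ] corn [[0.5979, -0.271], [0.6283, -0.2901], [0.6092, -0.3202], [0.5789, -0.301]] sides 0.0359 0.0356 ang -32.2
y [398 285  13  13 136] zmed 0.1696 ctr [ 0.4693 -0.2689  0.169 ] corn [[0.46, -0.2554], [0.4826, -0.2598], [0.4785, -0.2824], [0.4559, -0.278]] sides 0.023 0.023 ang -11.0
w [ 126  196   80  103 6266] zmed 0.1407 ctr [0.5688 0.2199 0.14  ] corn [[0.4777, 0.3017], [0.68, 0.2798], [0.6594, 0.137], [0.458, 0.1613]] sides 0.2035 0.1442 ang -6.2
```

Run:
```python
from h import *
def quad(img,n,lo,hi,roi,z,tag):
    u0,v0,u1,v1=roi;K=6
    c=cv2.resize(img[v0:v1,u0:u1],None,fx=K,fy=K,interpolation=cv2.INTER_CUBIC)
    h=cv2.cvtColor(cv2.GaussianBlur(c,(7,7),0),cv2.COLOR_BGR2HSV)
    m=cv2.inRange(h,lo,hi);m=cv2.morphologyEx(m,cv2.MORPH_OPEN,np.ones((9,9)))
    cn=max(cv2.findContours(m,0,1)[0],key=cv2.contourArea)
    m2=np.zeros_like(m);cv2.drawContours(m2,[cn],-1,255,-1);cv2.imwrite(f"pics/m_{tag}.png",m2)
    hull=cv2.convexHull(cn);ap=None
    for e in np.arange(.01,.2,.005):
        ap=cv2.approxPolyDP(hull,e*cv2.arcLength(hull,True),True)
        if len(ap)==4:break
    px=ap[:,0]/K+np.array([u0,v0])+0.5/K-0.5
    # refine each side with fitLine
    pts=cn[:,0].astype(float);L=[]
    q=ap[:,0].astype(float)
    for i in range(len(q)):
        A,B=q[i],q[(i+1)%len(q)];d=(B-A)/np.linalg.norm(B-A);r=pts-A;t=r@d;o=abs(r@np.array([-d[1],d[0]]))
        k=(o<5)&(t>.12*np.linalg.norm(B-A))&(t<.88*np.linalg.norm(B-A))
        L.append(cv2.fitLine(pts[k].astype(np.float32),cv2.DIST_HUBER,0,.01,.01).ravel() if k.sum()>5 else np.r_[d,A])
    C=[]
    for i in range(len(L)):
        a,b=L[i-1],L[i];s=np.linalg.solve(np.c_[a[:2],-b[:2]],b[2:]-a[2:]);C.append(a[2:]+s[0]*a[:2])
    px=np.array(C)/K+np.array([u0,v0])+.5/K-.5
    W=np.array([ray(n,*p,z)[:2] for p in px])
    E=np.roll(W,-1,0)-W
    print(tag,"px",px.round(1).tolist(),"\n  W",W.round(4).tolist(),"mid",W.mean(0).round(4),"len",np.linalg.norm(E,axis=1).round(4),"ang",np.degrees(np.arctan2(E[:,1],E[:,0])).round(1))
a=cv2.imread("pics/top0.png");s=cv2.imread("pics/scene0.png")
quad(a,"top",(22,100,150),(33,255,255),(390,278,420,305),.169,"pin_t")
quad(a,"top",(50,90,120),(80,255,255),(370,260,430,320),.094,"stand_t")
quad(a,"top",(22,50,140),(30,140,255),(120,190,215,305),.14,"box_t")
hs=cv2.cvtColor(s,cv2.COLOR_BGR2HSV);print(hs[177,217],hs[195,217],hs[210,233],hs[220,490],hs[270,480])
quad(s,"scene",(22,100,205),(33,255,255),(203,168,233,190),.169,"pin_s")
quad(s,"scene",(10,50,195),(30,160,255),(430,155,560,260),.14,"box_s")
```

```text
pin_t px [[399.2, 284.1], [410.9, 286.2], [408.4, 297.7], [397.3, 295.6]] 
  W [[0.4832, -0.2599], [0.4787, -0.2834], [0.4556, -0.2777], [0.4603, -0.2556]] mid [ 0.4695 -0.2692] len [0.0239 0.0237 0.0226 0.0232] ang [-100.7  166.2   78.1  -10.7]
stand_t px [[389.9, 270.1], [420.4, 281.8], [409.0, 312.6], [378.3, 300.7]] 
  W [[0.5152, -0.2504], [0.4892, -0.3147], [0.4245, -0.2885], [0.4503, -0.2241]] mid [ 0.4698 -0.2694] len [0.0694 0.0698 0.0694 0.07  ] ang [-112.   157.9   68.2  -22.1]
box_t px [[141.6, 195.8], [204.5, 202.7], [191.4, 298.2], [126.4, 291.0]] 
  W [[0.6759, 0.2709], [0.6593, 0.1384], [0.4608, 0.1641], [0.4774, 0.2989]] mid [0.5684 0.2181] len [0.1336 0.2001 0.1357 0.2005] ang [-97.2 172.6  83.   -8. ]
[ 28 255 211] [ 25 245 132] [ 68 178 153] [ 21  99 211] [ 19 180 115]
pin_s px [[222.0, 172.9], [219.9, 180.0], [207.9, 179.6], [210.3, 172.6]] 
  W [[0.4601, -0.2576], [0.4801, -0.2612], [0.4759, -0.2823], [0.4565, -0.2785]] mid [ 0.4681 -0.2699] len [0.0203 0.0215 0.0198 0.0213] ang [ -10.1 -101.2  169.1   80.2]
box_s px [[518.0, 165.8], [553.9, 240.0], [468.9, 240.5], [445.8, 166.1]] 
  W [[0.4776, 0.3013], [0.6743, 0.2775], [0.6565, 0.1391], [0.4597, 0.1635]] mid [0.567  0.2204] len [0.1981 0.1395 0.1983 0.139 ] ang [ -6.9 -97.3 172.9  82.6]
```

Run:
```python
from h import *
a=cv2.imread("pics/top0.png");s=cv2.imread("pics/scene0.png")
cv2.imwrite("pics/g.png",np.hstack([cv2.resize(a[200:235,185:220],(400,400),interpolation=cv2.INTER_CUBIC),cv2.resize(s[210:245,450:485],(400,400),interpolation=cv2.INTER_CUBIC)]))
x=np.array([.1253,.9921]);y=np.array([-.9921,.1253]);c=np.array([.5678,.2207])
for n,L in(("top",[(195.6,210),(195.6,228),(204,211),(201,228.5)]),("scene",[(462.7,219),(471.8,218.4),(476,234.5),(467,234.5)])):
    for p in L:
        w=ray(n,*p,.14)[:2];print(n,p,w.round(4),((w-c)@x).round(4),((w-c)@y).round(4))
```

```text
top (195.6, 210) [0.6442 0.157 ] -0.0536 -0.0838
top (195.6, 228) [0.6063 0.1567] -0.0587 -0.0462
top (204, 211) [0.6418 0.1394] -0.0714 -0.0836
top (201, 228.5) [0.605  0.1454] -0.07 -0.0464
scene (462.7, 219) [0.606  0.1462] -0.0691 -0.0472
scene (471.8, 218.4) [0.6067 0.1622] -0.0532 -0.0459
scene (476, 234.5) [0.6448 0.1555] -0.055 -0.0846
scene (467, 234.5) [0.6428 0.1408] -0.0699 -0.0844
```

View pics/g.png

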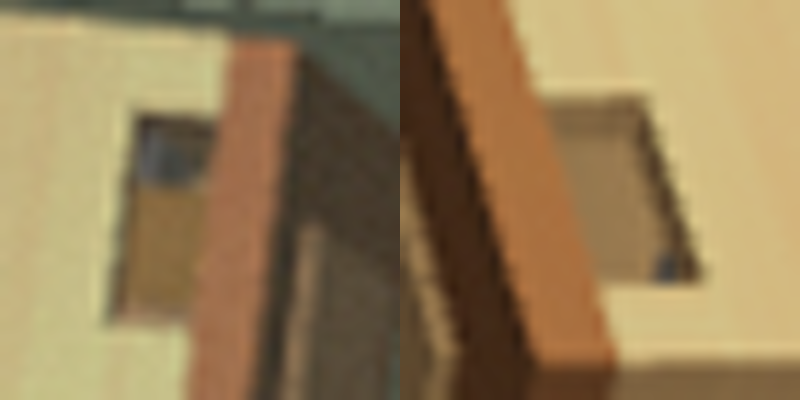

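Run:
```python
from h import *
H=np.full((10,16),-1.)
for n in("top","scene"):
    d=np.load(f"pics/{n}0.npy");P=cloud(n,d)[d>0]
    for p in P:
        i=int((p[0]-.05)//.1);j=int((p[1]+.6)//.1)
        if 0<=i<8 and 0<=j<16:H[i,j]=max(H[i,j],p[2])
print("cols y from",[round(-.6+.1*j,1) for j in range(16)])
for i in range(8):print(round(.05+.1*i,2),H[i].round(2))
d=np.load("pics/top0.npy");P=cloud("top",d)
k=(P[...,2]>.11)
n,l,st,c=cv2.connectedComponentsWithStats(k.astype(np.uint8))
for i in range(1,n):
    if st[i,4]>30:
        Q=P[l==i];print(st[i,:4],Q.min(0).round(3),Q.max(0).round(3))
```

```text
cols y from [-0.6, -0.5, -0.4, -0.3, -0.2, -0.1, 0.0, 0.1, 0.2, 0.3, 0.4, 0.5, 0.6, 0.7, 0.8, 0.9]
0.05 [ 0.09  0.08  0.01  0.01  0.01  0.32  0.32  0.01  0.01  0.01  0.01  0.29
  0.29  0.26 -1.   -1.  ]
0.15 [ 0.01  0.01  0.01  0.01  0.01  0.01  0.01  0.01  0.01  0.01  0.34  0.35
  0.29  0.26 -1.   -1.  ]
0.25 [ 0.01  0.01  0.01  0.01  0.01  0.01  0.01  0.01  0.01  0.01  0.01  0.36
  0.28 -1.   -1.   -1.  ]
0.35 [ 0.07  0.01  0.17  0.1   0.01  0.01  0.01  0.01  0.01  0.01  0.01  0.03
  0.06 -1.   -1.   -1.  ]
0.45 [ 0.01  0.01  0.17  0.18  0.01  0.01  0.01  0.15  0.15  0.14  0.01  0.01
  0.01 -1.   -1.   -1.  ]
0.55 [ 0.01  0.04  0.24  0.24  0.01  0.01  0.01  0.15  0.15  0.01  0.01  0.2
  0.01 -1.   -1.   -1.  ]
0.65 [ 0.08  0.04  0.04  0.02  0.07  0.08  0.01  0.15  0.15  0.05  0.19  0.2
  0.06 -1.   -1.   -1.  ]
0.75 [ 0.08  0.01  0.01  0.02  0.06  0.08  0.01  0.01  0.05  0.04  0.05  0.01
  0.01 -0.74 -0.74 -1.  ]
[584  64  46 122] [ 0.453 -0.704  0.11 ] [ 0.909 -0.11   1.353]
[  0 180  44  62] [ 0.453 -0.11   0.11 ] [0.715 0.573 1.353]
[125 197  88 105] [ 0.453 -0.11   0.11 ] [0.674 0.302 1.353]
[397 213  30  30] [ 0.453 -0.307  0.124] [ 0.617 -0.11   1.353]
[394 285  17  14] [ 0.455 -0.282  0.111] [ 0.482 -0.255  0.176]
[440 289  19  15] [ 0.444 -0.378  0.113] [ 0.473 -0.11   1.353]
```

```bash
python3 -m crank --help 2>&1 | head -20
```

```text
invalid input: not JSON, or not a number
```

Run:
```python
from h import *
for n in("top","scene"):
    d=np.load(f"pics/{n}0.npy");P=cloud(n,d)
    k=(d>0)&(P[...,0]>.1)&(P[...,0]<.36)&(P[...,1]>.35)&(P[...,1]<.75)&(P[...,2]>.12)
    v,u=np.nonzero(k)
    if len(u):print(n,u.min(),u.max(),v.min(),v.max(),P[k].min(0).round(3),P[k].max(0).round(3))
    for i in range(4):
        for z0,z1 in((.12,.25),(.25,.33),(.33,.5)):
            kk=k&(P[...,2]>z0)&(P[...,2]<z1)
        if kk.any():print(z0,P[kk].min(0).round(3),P[kk].max(0).round(3));break
print("tcp",proj("scene",(.149,.658,.244)),proj("top",(.149,.658,.244)),proj("scene",(.149,.658,.5)))
g=cv2.imread("pics/scene0.png");cv2.imwrite("pics/r.png",cv2.resize(g[0:220,480:640],(582,600*220//165*165//220)))
```

```text
scene 576 639 0 122 [0.128 0.499 0.12 ] [0.341 0.702 0.355]
0.33 [0.185 0.499 0.332] [0.265 0.595 0.355]
tcp (np.float64(618.6604305146359), np.float64(30.48855316789576)) (np.float64(-91.14815916637008), np.float64(472.30394435404236)) (np.float64(674.8085769710756), np.float64(-100.74321503082888))
```

View pics/r.png

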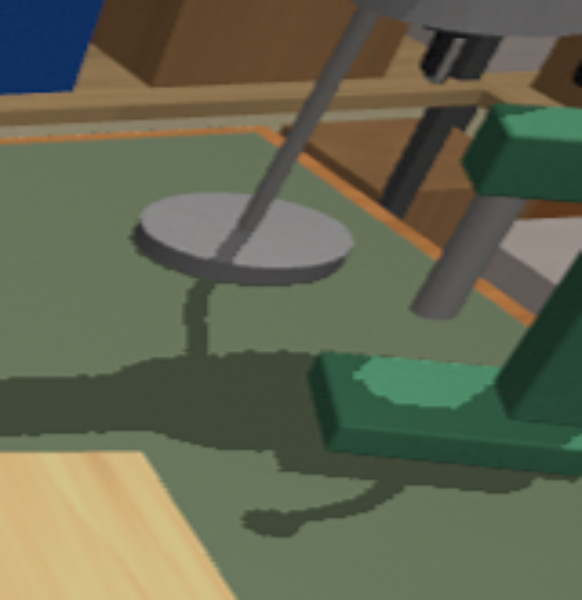

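Run:
```python
from h import *
d=np.load("pics/scene0.npy");P=cloud("scene",d)
for u,v in((547,88),(557,60),(565,40),(575,15),(590,3),(600,5),(610,5),(620,5),(635,5),(600,20),(608,22),(615,25),(612,45),(625,35),(600,105),(628,60),(636,85),(570,145),(598,55),(510,40)):
    print(u,v,P[v,u].round(3),d[v,u].round(2))
```

```text
547 88 [0.008 0.626 0.024] 1.39
557 60 [0.001 0.631 0.103] 1.34
565 40 [0.011 0.627 0.163] 1.29
575 15 [0.019 0.624 0.231] 1.23
590 3 [0.22  0.509 0.339] 1.01
600 5 [0.238 0.52  0.341] 0.99
610 5 [0.248 0.535 0.344] 0.99
620 5 [0.252 0.553 0.344] 0.98
635 5 [0.257 0.583 0.344] 0.98
600 20 [0.144 0.604 0.269] 1.12
608 22 [-0.84   1.389 -0.172] 2.2
615 25 [-0.864  1.449 -0.198] 2.24
612 45 [0.253 0.573 0.261] 1.04
625 35 [-0.763  1.437 -0.201] 2.17
600 105 [0.29  0.576 0.14 ] 1.1
628 60 [0.31  0.577 0.255] 1.01
636 85 [-0.716  1.568 -0.424] 2.3
570 145 [0.284 0.549 0.03 ] 1.18
598 55 [-0.85   1.414 -0.331] 2.32
510 40 [-0.796  0.922 -0.207] 2.14
```

Run:
```python
from h import *
d=np.load("pics/scene0.npy");P=cloud("scene",d)
for v in range(0,30,4):
    print(v,[(u,*P[v,u].round(3).tolist()) for u in range(576,640,6) if d[v,u]<1.5 and d[v,u]>0])
p=[]
k=(d>0)&(d<1.5)&(P[...,2]>.3)
v,u=np.nonzero(k);Q=P[k];print(Q.min(0),Q.max(0),len(Q))
t=cv2.imread("pics/top0.png");cv2.imwrite("pics/tl.png",cv2.resize(t[160:480,0:340],None,fx=1.8,fy=1.8))
```

```text
0 [(576, 0.185, 0.5, 0.332), (582, 0.199, 0.504, 0.337), (588, 0.212, 0.509, 0.341), (594, 0.224, 0.513, 0.346), (600, 0.229, 0.523, 0.347), (606, 0.238, 0.529, 0.35), (612, 0.244, 0.537, 0.352), (618, 0.249, 0.547, 0.353), (624, 0.25, 0.559, 0.353), (630, 0.252, 0.571, 0.353), (636, 0.251, 0.585, 0.352)]
4 [(582, 0.035, 0.621, 0.264), (588, 0.219, 0.506, 0.336), (594, 0.227, 0.514, 0.339), (600, 0.236, 0.52, 0.342), (606, 0.241, 0.531, 0.343), (612, 0.245, 0.54, 0.344), (618, 0.252, 0.548, 0.346), (624, 0.254, 0.56, 0.346), (630, 0.26, 0.568, 0.348), (636, 0.254, 0.586, 0.345)]
8 [(576, 0.023, 0.618, 0.249), (582, 0.028, 0.63, 0.251), (594, 0.234, 0.513, 0.333), (600, 0.241, 0.521, 0.336), (606, 0.243, 0.532, 0.336), (612, 0.25, 0.541, 0.338), (618, 0.253, 0.551, 0.339), (624, 0.258, 0.561, 0.34), (630, 0.261, 0.571, 0.34), (636, 0.257, 0.588, 0.338)]
12 [(576, 0.025, 0.62, 0.241), (600, 0.139, 0.6, 0.285), (606, 0.155, 0.603, 0.291), (612, 0.256, 0.539, 0.333), (618, 0.26, 0.549, 0.334), (624, 0.262, 0.561, 0.334), (630, 0.262, 0.574, 0.333), (636, 0.263, 0.587, 0.333)]
16 [(576, 0.025, 0.624, 0.23), (600, 0.141, 0.603, 0.277), (606, 0.15, 0.611, 0.28)]
20 [(576, 0.024, 0.629, 0.22), (600, 0.144, 0.604, 0.269)]
24 [(600, 0.145, 0.607, 0.26)]
28 [(600, 0.148, 0.609, 0.252)]
[ 0.03600575 -0.07236805  0.30004715] [0.2650971  0.59546833 0.35505712] 1071
```

View pics/tl.png

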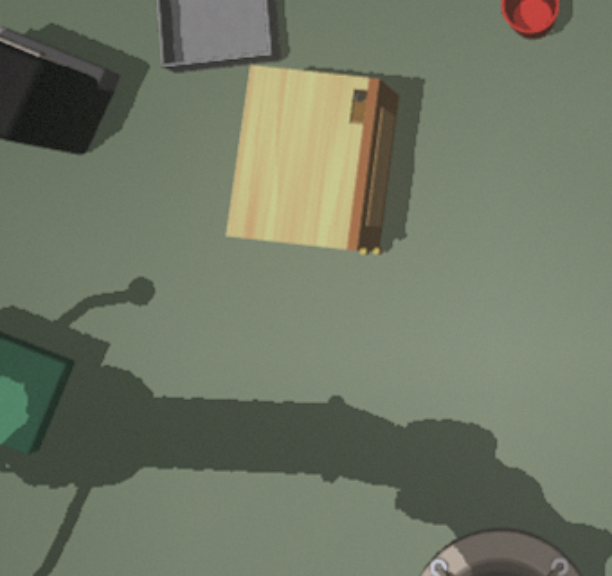

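Run:
```python
from h import *
sh=ray("top",235.6,203.3,0);k=(sh[:2]-np.array([.6567,.1268]))/.14;print("shadow shift per m",k)
w=lambda x,y:ray("top",x/1.8,160+y/1.8,0)[:2].round(3)
for nm,p in dict(blob_top=(110,366),blob_right=(155,400),blob_bot=(115,488),blob_left=(15,475),armR1=(340,400),armR2=(330,478),pole=(85,490),pole2=(45,570),elb=(490,430),lever=(142,290)).items():
    g=w(*p);print(nm,g,"if z=.35:",(g-k*.35).round(3),"z=.45",(g-k*.45).round(3))
```

```text
shadow shift per m [ 0.17043624 -0.2312237 ]
blob_top [0.318 0.492] if z=.35: [0.258 0.573] z=.45 [0.241 0.596]
blob_right [0.275 0.434] if z=.35: [0.215 0.515] z=.45 [0.198 0.538]
blob_bot [0.168 0.481] if z=.35: [0.108 0.562] z=.45 [0.091 0.585]
blob_left [0.185 0.607] if z=.35: [0.125 0.688] z=.45 [0.108 0.711]
armR1 [0.273 0.2  ] if z=.35: [0.213 0.281] z=.45 [0.196 0.304]
armR2 [0.177 0.212] if z=.35: [0.117 0.293] z=.45 [0.1   0.316]
pole [0.166 0.518] if z=.35: [0.106 0.599] z=.45 [0.089 0.622]
pole2 [0.07  0.565] if z=.35: [0.01  0.646] z=.45 [-0.007  0.669]
elb [0.233 0.011] if z=.35: [0.173 0.092] z=.45 [0.156 0.115]
lever [0.413 0.454] if z=.35: [0.353 0.535] z=.45 [0.336 0.558]
```

Something grey, at z≈0.34, is close to the start pose: either my own wrist or a lamp shade. I'll make a small downward test move to see whether it moves too.

```bash
python3 -m crank '[[[0,0,0.015],[0,0,0],0.0854],[[0,0,0.015],[0,0,0],0.0854]]' 60
python3 - <<'E'
from h import *
p,d=bot.read_camera("scene");cv2.imwrite("pics/s1.png",p[:,:,::-1]);P=cloud("scene",d)
for v in (0,4,8,12,16,20):
    print(v,[(u,*P[v,u].round(3).tolist()) for u in range(576,640,12) if d[v,u]<1.5 and d[v,u]>0])
cv2.imwrite("pics/r1.png",cv2.resize(p[0:100,540:640,::-1],(500,500)))
E
```

```text
t: 0.35
eef_pos: [0.149, 0.6579, 0.2137]
tool_rot: [-0.0, 0.111, 0.994, -0.001]
contact_force: [0.4, 0.2, -0.7]
gripper_width: 1.004
0 [(576, 0.19, 0.497, 0.334), (588, 0.209, 0.51, 0.341), (600, 0.23, 0.522, 0.347), (612, 0.242, 0.54, 0.351), (624, 0.253, 0.557, 0.354), (636, 0.254, 0.582, 0.353)]
4 [(588, 0.214, 0.51, 0.334), (600, 0.234, 0.523, 0.341), (612, 0.244, 0.542, 0.344), (624, 0.255, 0.559, 0.347), (636, 0.254, 0.586, 0.345)]
8 [(576, 0.022, 0.618, 0.249), (600, 0.237, 0.523, 0.334), (612, 0.255, 0.537, 0.34), (624, 0.259, 0.56, 0.34), (636, 0.258, 0.587, 0.339)]
12 [(576, 0.026, 0.619, 0.241), (600, 0.145, 0.596, 0.287), (612, 0.258, 0.538, 0.333), (624, 0.263, 0.56, 0.334), (636, 0.265, 0.584, 0.334)]
16 [(576, 0.021, 0.626, 0.229), (600, 0.129, 0.612, 0.272), (612, 0.157, 0.62, 0.282), (624, 0.154, 0.652, 0.279), (636, 0.16, 0.677, 0.28)]
20 [(576, 0.025, 0.628, 0.221), (600, 0.134, 0.612, 0.264), (612, 0.159, 0.622, 0.274)]
```

View pics/r1.png

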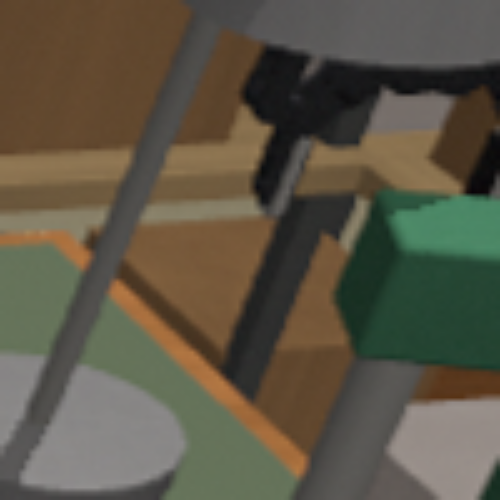

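Run:
```python
from h import *
from scipy.optimize import least_squares
p,d=bot.read_camera("scene");P=cloud("scene",d)
# lower contour of the shade: last row in each column with depth<1.06 near the top
C=[]
for u in range(575,640,3):
    col=d[:40,u];k=(col>.9)&(col<1.08)
    v=0
    while v<40 and k[v]:v+=1
    if v>0:C.append((u,v-.5,*P[max(v-2,0),u].round(3)))
for c in C:print(c)
for z in(.31,.32,.33,.34):
    W=np.array([ray("scene",c[0],c[1],z)[:2] for c in C if c[1]>2])
    A=np.c_[2*W,np.ones(len(W))];s=np.linalg.lstsq(A,(W**2).sum(1),rcond=None)[0]
    print(z,s[:2].round(3),np.sqrt(s[2]+s[:2]@s[:2]).round(3),W[0].round(3),W[-1].round(3))
```

```text
(578, 1.5, np.float64(0.189), np.float64(0.502), np.float64(0.334))
(581, 3.5, np.float64(0.201), np.float64(0.502), np.float64(0.334))
(584, 4.5, np.float64(0.209), np.float64(0.504), np.float64(0.335))
(587, 6.5, np.float64(0.214), np.float64(0.509), np.float64(0.332))
(590, 5.5, np.float64(0.22), np.float64(0.511), np.float64(0.336))
(593, 8.5, np.float64(0.225), np.float64(0.516), np.float64(0.332))
(596, 1.5, np.float64(0.226), np.float64(0.516), np.float64(0.346))
(599, 9.5, np.float64(0.24), np.float64(0.519), np.float64(0.335))
(602, 10.5, np.float64(0.244), np.float64(0.524), np.float64(0.335))
(605, 10.5, np.float64(0.246), np.float64(0.529), np.float64(0.335))
(608, 11.5, np.float64(0.25), np.float64(0.533), np.float64(0.335))
(611, 11.5, np.float64(0.25), np.float64(0.54), np.float64(0.334))
(614, 12.5, np.float64(0.253), np.float64(0.545), np.float64(0.333))
(617, 12.5, np.float64(0.258), np.float64(0.548), np.float64(0.335))
(620, 12.5, np.float64(0.262), np.float64(0.551), np.float64(0.336))
(623, 12.5, np.float64(0.263), np.float64(0.557), np.float64(0.336))
(626, 12.5, np.float64(0.264), np.float64(0.563), np.float64(0.336))
(629, 12.5, np.float64(0.266), np.float64(0.568), np.float64(0.337))
(632, 12.5, np.float64(0.262), np.float64(0.577), np.float64(0.335))
(635, 12.5, np.float64(0.263), np.float64(0.583), np.float64(0.335))
(638, 11.5, np.float64(0.262), np.float64(0.59), np.float64(0.336))
0.31 [0.137 0.614] 0.073 [0.149 0.539] [0.207 0.637]
0.32 [0.162 0.595] 0.071 [0.174 0.522] [0.231 0.617]
0.33 [0.188 0.576] 0.07 [0.199 0.505] [0.254 0.598]
0.34 [0.213 0.556] 0.068 [0.224 0.487] [0.278 0.578]
```

The grey thing is a fixed lamp shade, centred about (0.195,0.572), radius 0.07 and bottom at z≈0.333. It is inside of my start pose, so I'll back out and away from it, rise above it, then swing across.

```bash
python3 -m crank '[[[0.01,0.02,0],[0,0,0],0.05],[[0.01,0.025,0],[0,0,0],0.05],[[0,0.03,0],[0,0,0],0.05],[[0,0.03,0],[0,0,0],0.05]]' 60 && python3 -m crank '[[[0,0,-0.03],[0,0,0],0.05],[[0,0,-0.04],[0,0,0],0.05],[[0,0,-0.05],[0,0,0],0.05],[[0,0,-0.05],[0,0,0],0.05],[[0,0,-0.05],[0,0,0],0.05],[[0,0,-0.05],[0,0,0],0.05]]'
```

```text
t: 0.95
eef_pos: [0.1527, 0.766, 0.2151]
tool_rot: [-0.0, 0.111, 0.994, -0.0]
contact_force: [-0.4, -0.2, -0.1]
gripper_width: 0.588
t: 1.7
eef_pos: [0.1528, 0.7649, 0.4869]
tool_rot: [-0.0, 0.111, 0.994, -0.0]
contact_force: [-1.0, 0.8, -0.1]
gripper_width: 0.587
```

```bash
python3 -m crank '[[[0,0,-0.04],[0,0,0],0.05],[[-0.03,-0.017,-0.02],[0,0,0],0.05],[[-0.041,-0.023,0],[0,0,0],0.05],[[-0.041,-0.023,0],[0,0,0],0.05],[[-0.041,-0.023,0],[0,0,0],0.05],[[-0.041,-0.023,0],[0,0,0],0.05],[[-0.041,-0.023,0],[0,0,0],0.05],[[-0.041,-0.023,0],[0,0,0],0.05],[[-0.041,-0.023,0],[0,0,0],0.05],[[-0.041,-0.023,0],[0,0,0],0.05]]'
```

```text
t: 2.95
eef_pos: [0.4586, 0.4888, 0.5452]
tool_rot: [-0.0, 0.111, 0.994, -0.0]
contact_force: [0.5, 0.2, -0.2]
gripper_width: 0.585
```

```bash
python3 -m crank '[[[-0.018,-0.046,0.01],[0,0,0],0.05],[[-0.018,-0.046,0.01],[0,0,0],0.05],[[-0.018,-0.046,0.01],[0,0,0],0.05],[[-0.018,-0.046,0.01],[0,0,0],0.05],[[-0.018,-0.046,0.01],[0,0,0],0.05],[[-0.018,-0.046,0.01],[0,0,0],0.05],[[-0.018,-0.046,0.01],[0,0,0],0.05],[[-0.018,-0.046,0.01],[0,0,0],0.05]]' && python3 -m crank '[[[-0.004,-0.046,0.01],[0,0,0],0.05],[[-0.004,-0.046,0.02],[0,0,0],0.05],[[-0.004,-0.046,0.02],[0,0,0],0.05],[[-0.004,-0.046,0.02],[0,0,0],0.05],[[-0.004,-0.046,0.02],[0,0,0],0.05],[[-0.004,-0.046,0.02],[0,0,-1.7],0.05],[[-0.004,-0.046,0.01],[0,0,0],0.05],[[-0.004,-0.046,0],[0,0,0],0.05],[[0,0,0],[0,0,0],0.05]]'
```

```text
t: 3.95
eef_pos: [0.5166, 0.0976, 0.4651]
tool_rot: [0.0, 0.111, 0.994, 0.0]
contact_force: [1.0, 0.3, 0.1]
gripper_width: 0.585
t: 5.08
eef_pos: [0.4677, -0.271, 0.3454]
tool_rot: [-0.0, 0.1, 0.995, -0.001]
contact_force: [0.8, 0.2, 0.6]
gripper_width: 0.583
```

```bash
python3 -m crank '[[[-0.001,0.002,0.05],[0,0,0],0.05],[[0,0,0.05],[0,0,0],0.05],[[0,0,0.04],[0,0,0],0.05],[[0,0,0.03],[0,0,0],0.05],[[0,0,0],[0,0,0],0.05]]'
python3 - <<'E'
from h import *
p,d=bot.read_camera("scene");cv2.imwrite("pics/s2.png",cv2.resize(p[120:300,120:300,::-1],(600,600)))
E
```

```text
t: 5.7
eef_pos: [0.4696, -0.2636, 0.1735]
tool_rot: [-0.002, 0.096, 0.995, 0.001]
contact_force: [0.5, -0.2, 0.3]
gripper_width: 0.587
```

View pics/s2.png

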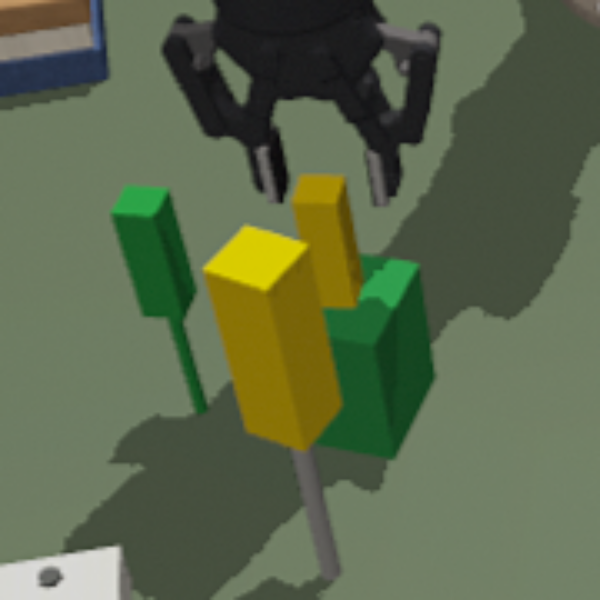

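```bash
python3 -m crank '[[[0,0,0],[0,0,0],0.05],[[0,0,0],[0,0,0],0.05]]'; python3 -c "
from h import *
o=bot.get_obs();print(o['q'].round(3),o['joint_vel'].round(3),o['eef_pos'].round(4))"
```

```text
t: 6.0
eef_pos: [0.4715, -0.2654, 0.1767]
tool_rot: [0.001, 0.096, 0.995, -0.0]
contact_force: [-0.0, 1.3, -0.5]
gripper_width: 0.583
[-0.064  0.378  0.579  1.976 -0.271  0.861  2.039] [ 0.003  0.005 -0.001  0.005 -0.002 -0.003  0.003] [ 0.4715 -0.2654  0.1767]
```

```bash
python3 -m crank '[[[0.0014,-0.0042,0],[0,0,0],0.05],[[0,0,0.02],[0,0,0],0.05],[[0,0,0.017],[0,0,0],0.05],[[0,0,0.01],[0,0,0],0.05],[[0,0,0],[0,0,0],0.05],[[0,0,0],[0,0,0],0.05]]'; python3 -c "
from h import *
o=bot.get_obs();print(o['joint_vel'].round(3),o['eef_pos'].round(4))"
```

```text
t: 6.75
eef_pos: [0.4687, -0.2694, 0.1286]
tool_rot: [0.0, 0.096, 0.995, -0.0]
contact_force: [0.4, 0.3, 0.1]
gripper_width: 0.586
[-0.003 -0.007  0.002 -0.003  0.002 -0.001 -0.   ] [ 0.4687 -0.2694  0.1286]
```

Well placed. Close at 90 N.

```bash
python3 -m crank '[[[0,0,0],[0,0,0],0.035],[[0,0,0],[0,0,0],0.02],[[0,0,0],[0,0,0],0.01],[[0,0,0],[0,0,0],0.01],[[0,0,0],[0,0,0],0.01]]' 90
python3 - <<'E'
from h import *
p,d=bot.read_camera("scene");cv2.imwrite("pics/s3.png",cv2.resize(p[120:300,120:300,::-1],(600,600)))
E
```

```text
t: 7.38
eef_pos: [0.4689, -0.2694, 0.1289]
tool_rot: [0.001, 0.096, 0.995, -0.0]
contact_force: [-1.0, 0.6, 5.6]
gripper_width: 0.267
```

View pics/s3.png

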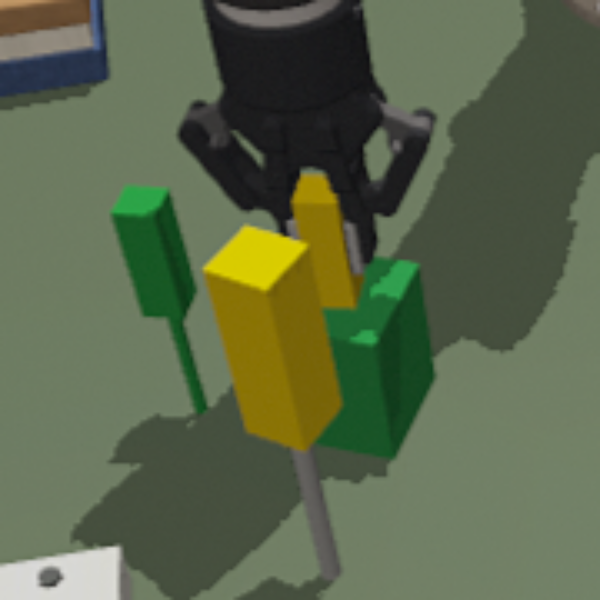

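Gripped at 22.7 mm. I'll lift it out straight and look at the pin.

```bash
python3 -m crank '[[[0,0,-0.02],[0,0,0],0.01],[[0,0,-0.03],[0,0,0],0.01],[[0,0,-0.035],[0,0,0],0.01],[[0,0,-0.04],[0,0,0],0.01],[[0,0,-0.04],[0,0,0],0.01],[[0,0,0],[0,0,0],0.01]]' && python3 -m crank '[[[-0.007,0.044,0],[0,0,0],0.01],[[-0.007,0.044,0],[0,0,0],0.01],[[-0.007,0.044,0],[0,0,0],0.01],[[-0.007,0.044,0],[0,0,0],0.01],[[-0.007,0.044,0],[0,0,0],0.01],[[-0.007,0.044,0],[0,0,0],0.01],[[-0.007,0.044,0],[0,0,0],0.01],[[-0.007,0.04,0],[0,0,0],0.01],[[0,0,0],[0,0,0],0.01]]'
python3 - <<'E'
from h import *
p,d=bot.read_camera("scene");cv2.imwrite("pics/s4.png",p[:,:,::-1])
E
```

```text
t: 8.18
eef_pos: [0.4698, -0.2699, 0.296]
tool_rot: [0.003, 0.096, 0.995, -0.0]
contact_force: [-0.2, 0.4, -0.9]
gripper_width: 0.267
t: 9.3
eef_pos: [0.59, 0.0664, 0.291]
tool_rot: [-0.001, 0.093, 0.996, 0.0]
contact_force: [-0.3, -0.2, -1.7]
gripper_width: 0.271
```

View pics/s4.png

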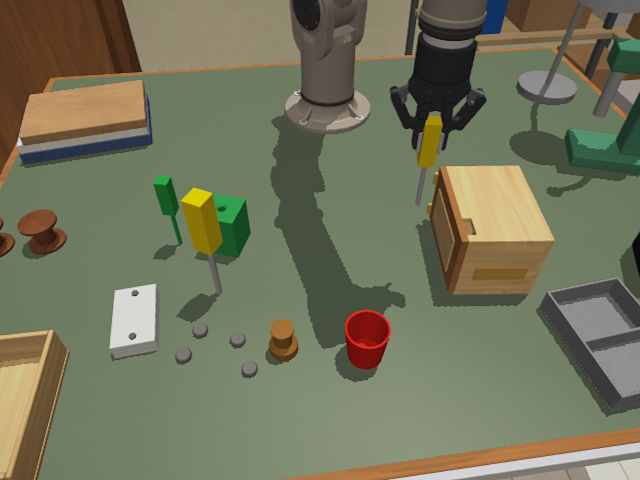

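Run:
```python
from h import *
o=bot.get_obs();e=o['eef_pos'];print(e.round(4))
p,d=bot.read_camera("scene");q,d2=bot.read_camera("top")
im=cv2.resize(p[100:220,380:500,::-1],(600,600),interpolation=cv2.INTER_CUBIC)
cv2.imwrite("pics/s5.png",im)
for dz in(-.123,-.035,.04):print("exp",np.round(proj("scene",e+[0,0,dz]),1))
x=np.array([.1253,.9921]);y=np.array([-.9921,.1253])
print("gap exp",(np.array([.5678,.2207])-.062*x-.065*y).round(4))
g=cv2.cvtColor(p,cv2.COLOR_RGB2HSV);m=cv2.inRange(g,(20,200,100),(35,255,255));m[:100]=0;m[220:]=0;m[:,:400]=0;m[:,450:]=0
v,u=np.nonzero(m)
for r in range(v.min(),v.max()+1,5):print(r,u[v==r].min(),u[v==r].max(),end='; ')
g2=cv2.Sobel(p.mean(2),cv2.CV_64F,1,0)
for r in range(172,210,6):
    seg=g2[r,405:435];print(r,405+seg.argmax(),405+seg.argmin())
```

```text
[0.5896 0.0634 0.2913]
exp [415.2 204.7]
exp [422.8 162.3]
exp [430.3 120.4]
gap exp [0.6245 0.151 ]
116 426 432; 121 423 439; 126 423 439; 131 422 438; 136 421 437; 141 420 436; 146 420 435; 151 419 434; 156 416 433; 161 416 432; 166 417 431; 172 434 418
178 423 433
184 422 416
190 420 434
196 419 433
202 418 432
208 434 427
```

View pics/s5.png

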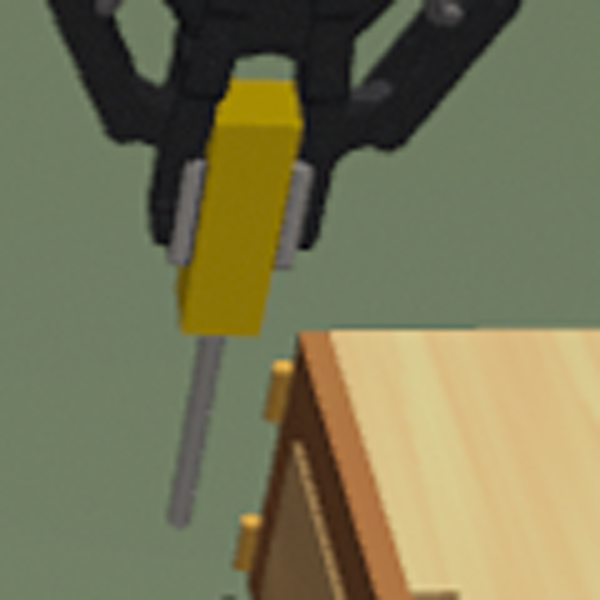

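```bash
python3 -m crank '[[[-0.006,0.031,0],[0,0,0],0.01],[[-0.006,0.031,0],[0,0,0],0.01],[[-0.006,0.0306,0],[0,0,0],0.01],[[0,0,0],[0,0,0],0.01],[[0,0,0],[0,0,0],0.01],[[0,0,0],[0,0,0],0.01]]'
python3 - <<'E'
from h import *
x=np.array([.1253,.9921]);y=np.array([-.9921,.1253]);c=np.array([.5678,.2207])
E=[];
for n in("scene","top"):
    p,d=bot.read_camera(n);o=bot.get_obs();e=o['eef_pos'];E.append(e)
    cv2.imwrite(f"pics/{n}6.png",p[:,:,::-1])
    print(n,e.round(4),((e[:2]-c)@x).round(4),((e[:2]-c)@y).round(4),"tip",np.round(proj(n,e-[0,0,.123]),1),"gapmid",np.round(proj(n,[.6245,.1510,.14]),1))
    if n=="scene":cv2.imwrite("pics/s6.png",cv2.resize(p[130:250,410:530,::-1],(600,600),interpolation=cv2.INTER_CUBIC))
o=bot.get_obs();print(o['tool_rot'].round(4),o['contact_force'].round(2))
E
```

```text
t: 10.2
eef_pos: [0.6255, 0.147, 0.2934]
tool_rot: [-0.0, 0.098, 0.995, -0.0]
contact_force: [-0.0, -0.2, -1.2]
gripper_width: 0.27
scene [0.6256 0.1473 0.2935] -0.0656 -0.0665 tip [471.1 213.6] gapmid [469.1 226.2]
top [0.6256 0.1477 0.2935] -0.0652 -0.0665 tip [196.8 216.7] gapmid [198.4 219.3]
[ 0.      0.0973  0.9953 -0.    ] [-0.37 -0.91 -0.81]
```

View pics/s6.png

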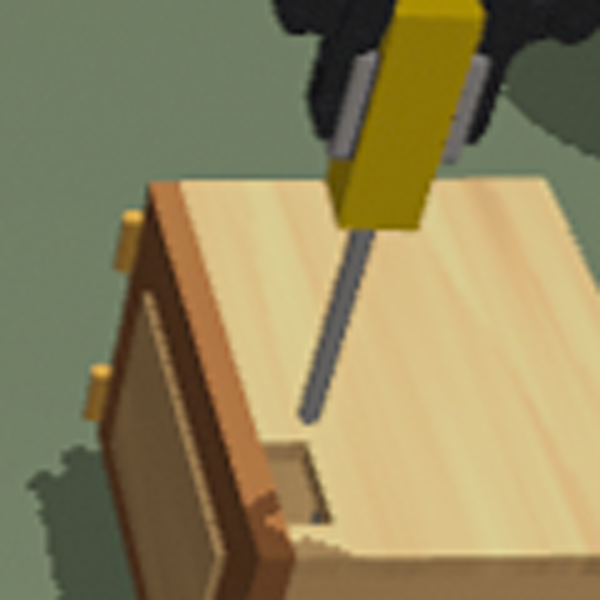

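```bash
python3 -m crank '[[[0.0016,0.0019,0.01],[0,0,0],0.01],[[0,0,0.014],[0,0,0],0.01],[[0,0,0],[0,0,0],0.01],[[0,0,0],[0,0,0],0.01]]'
python3 - <<'E'
from h import *
x=np.array([.1253,.9921]);y=np.array([-.9921,.1253]);c=np.array([.5678,.2207])
p,d=bot.read_camera("scene");o=bot.get_obs();e=o['eef_pos']
print(e.round(4),((e[:2]-c)@x).round(4),((e[:2]-c)@y).round(4),"tip",np.round(proj("scene",e-[0,0,.123]),1))
cv2.imwrite("pics/s7.png",cv2.resize(p[180:260,430:510,::-1],(600,600),interpolation=cv2.INTER_CUBIC))
E
```

```text
t: 10.8
eef_pos: [0.6245, 0.1512, 0.2691]
tool_rot: [-0.0, 0.096, 0.995, -0.0]
contact_force: [0.1, 0.4, -0.6]
gripper_width: 0.268
[0.6247 0.1512 0.2695] -0.0618 -0.0652 tip [470.1 223.6]
```

View pics/s7.png

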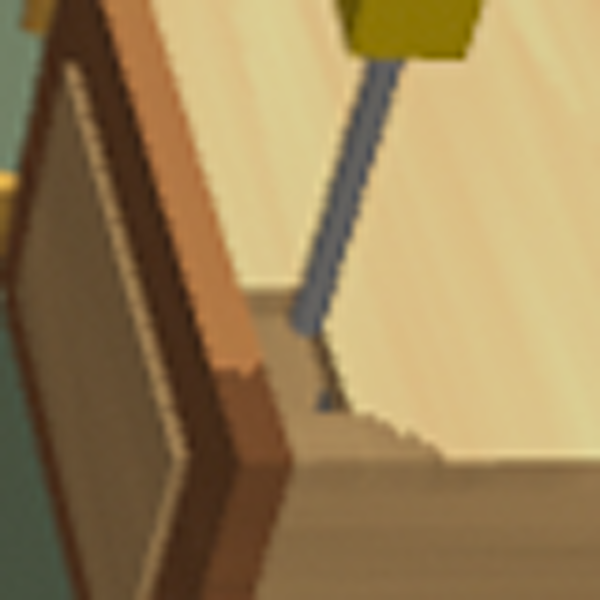

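```bash
python3 -m crank '[[[0,-0.002,0],[0,0,0],0.01],[[0,0,0.004],[0,0,0],0.01],[[0,0,0.006],[0,0,0],0.01],[[0,0,0],[0,0,0],0.01]]'; python3 -m crank '[[[0,0,0.008],[0,0,0],0.01],[[0,0,0.008],[0,0,0],0.01],[[0,0,0],[0,0,0],0.01],[[0,0,0],[0,0,0],0.01]]'
python3 - <<'E'
from h import *
p,d=bot.read_camera("scene")
cv2.imwrite("pics/s8.png",cv2.resize(p[180:260,430:510,::-1],(600,600),interpolation=cv2.INTER_CUBIC))
E
```

```text
t: 11.35
eef_pos: [0.6236, 0.1493, 0.2585]
tool_rot: [-0.001, 0.096, 0.995, -0.0]
contact_force: [-0.7, 0.6, -1.5]
gripper_width: 0.268
t: 11.85
eef_pos: [0.6242, 0.1493, 0.2433]
tool_rot: [0.0, 0.096, 0.995, -0.0]
contact_force: [0.7, -0.5, -1.1]
gripper_width: 0.27
```

View pics/s8.png

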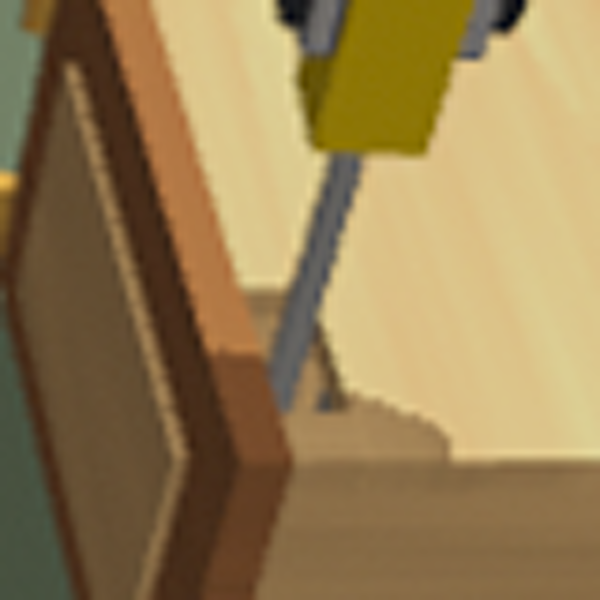

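The pin is inside the gap and touching nothing. Carry on down to the hook's arm.

```bash
python3 -m crank '[[[0,0,0.008],[0,0,0],0.01],[[0,0,0.006],[0,0,0],0.01],[[0,0,0],[0,0,0],0.01],[[0,0,0],[0,0,0],0.01]]'; python3 -m crank '[[[0,0,0.005],[0,0,0],0.01],[[0,0,0.005],[0,0,0],0.01],[[0,0,0],[0,0,0],0.01],[[0,0,0],[0,0,0],0.01]]'; python3 -c "
from h import *
print(bot.get_obs()['contact_force'])"
```

```text
t: 12.4
eef_pos: [0.6242, 0.1493, 0.2293]
tool_rot: [0.0, 0.096, 0.995, -0.0]
contact_force: [-1.1, 0.3, -0.8]
gripper_width: 0.273
t: 12.9
eef_pos: [0.6244, 0.1493, 0.2197]
tool_rot: [0.0, 0.096, 0.995, 0.0]
contact_force: [-0.1, -0.2, 2.4]
gripper_width: 0.271
[-0.07002531 -0.23462297  2.44668519]
```

Contact at tip z≈0.097 (+3.3 N). Now draw towards the door until it stops.

```bash
for i in 1; do python3 -m crank '[[[0,-0.003,0],[0,0,0],0.01],[[0,0,0],[0,0,0],0.01],[[0,0,0],[0,0,0],0.01]]'; python3 -m crank '[[[0,-0.002,0],[0,0,0],0.01],[[0,0,0],[0,0,0],0.01],[[0,0,0],[0,0,0],0.01]]'; done
```

```text
t: 13.28
eef_pos: [0.6238, 0.1464, 0.2196]
tool_rot: [0.0, 0.096, 0.995, 0.0]
contact_force: [1.4, -0.1, 1.9]
gripper_width: 0.269
t: 13.65
eef_pos: [0.6232, 0.1447, 0.2194]
tool_rot: [0.0, 0.096, 0.995, 0.0]
contact_force: [1.0, 1.7, 3.1]
gripper_width: 0.269
```

```bash
python3 -m crank '[[[0,-0.0015,0],[0,0,0],0.01],[[0,0,0],[0,0,0],0.01],[[0,0,0],[0,0,0],0.01]]'; python3 -m crank '[[[0,-0.001,0],[0,0,0],0.01],[[0,0,0],[0,0,0],0.01],[[0,0,0],[0,0,0],0.01]]'
```

```text
t: 14.02
eef_pos: [0.6229, 0.1438, 0.2193]
tool_rot: [0.0, 0.096, 0.995, 0.001]
contact_force: [1.1, 5.3, 2.0]
gripper_width: 0.27
t: 14.4
eef_pos: [0.6229, 0.1436, 0.2194]
tool_rot: [0.0, 0.096, 0.995, 0.001]
contact_force: [1.7, 6.8, 1.9]
gripper_width: 0.271
```

The door stops hard at about 7 N, which is light. Keep that draw and feel downward in 1.5 mm steps.

```bash
python3 -m crank '[[[0,0,0.0015],[0,0,0],0.01],[[0,0,0],[0,0,0],0.01]]'; python3 -m crank '[[[0,0,0.0015],[0,0,0],0.01],[[0,0,0],[0,0,0],0.01]]';python3 -m crank '[[[0,0,0.0015],[0,0,0],0.01],[[0,0,0],[0,0,0],0.01]]'
```

```text
t: 14.65
eef_pos: [0.623, 0.1436, 0.2185]
tool_rot: [0.0, 0.096, 0.995, 0.001]
contact_force: [1.0, 6.0, 5.5]
gripper_width: 0.271
t: 14.9
eef_pos: [0.623, 0.1436, 0.2171]
tool_rot: [0.0, 0.096, 0.995, 0.001]
contact_force: [0.5, 5.9, 6.4]
gripper_width: 0.265
t: 15.15
eef_pos: [0.623, 0.1436, 0.2157]
tool_rot: [0.0, 0.096, 0.995, 0.001]
contact_force: [1.0, 6.1, 6.5]
gripper_width: 0.274
```

```bash
python3 -m crank '[[[0,0,0.0015],[0,0,0],0.01],[[0,0,0],[0,0,0],0.01]]'; python3 -m crank '[[[0,0,0.0015],[0,0,0],0.01],[[0,0,0],[0,0,0],0.01]]'
```

```text
t: 15.4
eef_pos: [0.623, 0.1436, 0.2142]
tool_rot: [0.0, 0.096, 0.995, 0.001]
contact_force: [-0.3, 6.3, 7.0]
gripper_width: 0.27
t: 15.65
eef_pos: [0.6231, 0.1436, 0.2127]
tool_rot: [0.001, 0.096, 0.995, 0.001]
contact_force: [1.3, 5.5, 6.6]
gripper_width: 0.273
```

```bash
python3 -m crank '[[[0,0,0.0015],[0,0,0],0.01],[[0,0,0],[0,0,0],0.01]]'; python3 -m crank '[[[0,0,0.0015],[0,0,0],0.01],[[0,0,0],[0,0,0],0.01]]'; python3 -m crank '[[[0,0,0.0015],[0,0,0],0.01],[[0,0,0],[0,0,0],0.01]]'
```

```text
t: 15.9
eef_pos: [0.623, 0.1436, 0.2112]
tool_rot: [0.0, 0.096, 0.995, 0.001]
contact_force: [0.1, 5.7, 7.1]
gripper_width: 0.272
t: 16.15
eef_pos: [0.6231, 0.1437, 0.2098]
tool_rot: [0.001, 0.096, 0.995, 0.001]
contact_force: [-0.5, 5.9, 7.2]
gripper_width: 0.273
t: 16.4
eef_pos: [0.6231, 0.1437, 0.2083]
tool_rot: [0.001, 0.096, 0.995, 0.001]
contact_force: [-0.1, 7.1, 7.4]
gripper_width: 0.266
```

```bash
python3 -m crank '[[[0,0,0.0015],[0,0,0],0.01],[[0,0,0],[0,0,0],0.01]]'; python3 -m crank '[[[0,0,0.0015],[0,0,0],0.01],[[0,0,0],[0,0,0],0.01]]'
```

```text
t: 16.65
eef_pos: [0.6231, 0.1437, 0.2068]
tool_rot: [0.001, 0.096, 0.995, 0.001]
contact_force: [0.6, 6.8, 6.8]
gripper_width: 0.27
t: 16.9
eef_pos: [0.6231, 0.1437, 0.2053]
tool_rot: [0.001, 0.096, 0.995, 0.001]
contact_force: [0.1, 5.7, 7.5]
gripper_width: 0.27
```

```bash
python3 -m crank '[[[0,0,0.0015],[0,0,0],0.01],[[0,0,0],[0,0,0],0.01]]'; python3 -m crank '[[[0,0,0.0015],[0,0,0],0.01],[[0,0,0],[0,0,0],0.01]]'; python3 -m crank '[[[0,0,0.0015],[0,0,0],0.01],[[0,0,0],[0,0,0],0.01]]'
```

```text
t: 17.15
eef_pos: [0.6231, 0.1437, 0.2039]
tool_rot: [0.001, 0.096, 0.995, 0.001]
contact_force: [-0.6, 5.4, 7.2]
gripper_width: 0.271
t: 17.4
eef_pos: [0.6231, 0.1437, 0.2024]
tool_rot: [0.001, 0.096, 0.995, 0.001]
contact_force: [0.3, 6.9, 7.3]
gripper_width: 0.268
t: 17.65
eef_pos: [0.6231, 0.1437, 0.2009]
tool_rot: [0.001, 0.096, 0.995, 0.001]
contact_force: [0.9, 6.3, 7.7]
gripper_width: 0.269
```

```bash
python3 -m crank '[[[0,0,0.0015],[0,0,0],0.01],[[0,0,0],[0,0,0],0.01]]'; python3 -m crank '[[[0,0,0.0015],[0,0,0],0.01],[[0,0,0],[0,0,0],0.01]]'
```

```text
t: 17.9
eef_pos: [0.6231, 0.1436, 0.1995]
tool_rot: [0.001, 0.096, 0.995, 0.001]
contact_force: [0.5, 5.4, 8.8]
gripper_width: 0.266
t: 18.15
eef_pos: [0.6231, 0.1436, 0.198]
tool_rot: [0.001, 0.096, 0.995, 0.001]
contact_force: [0.1, 6.3, 7.9]
gripper_width: 0.272
```

```bash
python3 -m crank '[[[0,0,0.0015],[0,0,0],0.01],[[0,0,0],[0,0,0],0.01]]'; python3 -m crank '[[[0,0,0.0015],[0,0,0],0.01],[[0,0,0],[0,0,0],0.01]]'
```

```text
t: 18.4
eef_pos: [0.6229, 0.1415, 0.1957]
tool_rot: [0.0, 0.096, 0.995, -0.0]
contact_force: [0.2, -0.5, 4.1]
gripper_width: 0.268
t: 18.65
eef_pos: [0.6228, 0.1406, 0.1936]
tool_rot: [0.0, 0.097, 0.995, -0.001]
contact_force: [1.3, -0.0, 3.7]
gripper_width: 0.272
```

```bash
python3 -m crank '[[[0,0,0.0015],[0,0,0],0.01],[[0,0,0],[0,0,0],0.01]]'; python3 -m crank '[[[0,0,0.0015],[0,0,0],0.01],[[0,0,0],[0,0,0],0.01]]'
```

```text
t: 18.9
eef_pos: [0.6229, 0.1412, 0.1925]
tool_rot: [0.0, 0.097, 0.995, -0.0]
contact_force: [0.4, -0.5, 5.6]
gripper_width: 0.272
t: 19.15
eef_pos: [0.6232, 0.1411, 0.1921]
tool_rot: [0.001, 0.097, 0.995, -0.0]
contact_force: [-1.7, -1.7, 13.6]
gripper_width: 0.263
```

It let go at TCP z≈0.196: Fy dropped to 0 and the door moved. My last two steps overshot to the slot's lower edge (13.6 N), so I'll back up to the middle of the window.

```bash
python3 -m crank '[[[0,0,-0.0026],[0,0,0],0.01],[[0,0,0],[0,0,0],0.01],[[0,0,0],[0,0,0],0.01]]'
```

```text
t: 19.52
eef_pos: [0.6228, 0.1419, 0.1932]
tool_rot: [0.0, 0.096, 0.995, -0.0]
contact_force: [2.1, 0.6, 4.1]
gripper_width: 0.27
```

```bash
python3 -m crank '[[[0,-0.002,-0.0008],[0,0,0],0.01],[[0,0,0],[0,0,0],0.01]]';  python3 -m crank '[[[0,-0.002,0],[0,0,0],0.01],[[0,0,0],[0,0,0],0.01]]'
```

```text
t: 19.77
eef_pos: [0.6223, 0.1397, 0.1942]
tool_rot: [-0.0, 0.097, 0.995, -0.0]
contact_force: [2.6, -0.5, 4.1]
gripper_width: 0.27
t: 20.02
eef_pos: [0.6218, 0.1377, 0.1941]
tool_rot: [-0.0, 0.097, 0.995, -0.0]
contact_force: [1.5, -0.7, 4.1]
gripper_width: 0.268
```

Run:
```python
from h import *
X=np.array([.1253,.9921]);Y=np.array([-.9921,.1253]);c=np.array([.5678,.2207])
tx=np.array([-.9814,.1921]);ty=np.array([.1921,.9814])
hg=np.array([-.082-.0023,.100]);r0=np.array([.016,-.165])
def W(f):
    C,S=np.cos(f),np.sin(f);r=np.array([C*r0[0]+S*r0[1],-S*r0[0]+C*r0[1]]);l=hg+r
    return c+l[0]*X+l[1]*Y
e=bot.get_obs()['eef_pos'][:2];print(e,W(0),W(.043))
ph=[.043,.07,.1,.13,.18,.24]+list(np.arange(.32,1.29,.08))
for a,b in zip(ph,ph[1:]):
    d=W(b)-W(a);print(round(b,2),W(b).round(3),"tool",(d@tx*1000).round(1),(d@ty*1000).round(1))
```

```text
[0.62176732 0.13770914] [0.62372851 0.14479507] [0.62336897 0.13767655]
0.07 [0.623 0.133] tool -0.5 -4.4
0.1 [0.622 0.128] tool -0.4 -5.0
0.13 [0.622 0.123] tool -0.2 -5.0
0.18 [0.62  0.115] tool -0.1 -8.3
0.24 [0.618 0.106] tool 0.5 -9.9
0.32 [0.614 0.093] tool 1.5 -13.2
0.4 [0.609 0.081] tool 2.6 -13.0
0.48 [0.603 0.069] tool 3.6 -12.8
0.56 [0.596 0.058] tool 4.6 -12.4
0.64 [0.588 0.047] tool 5.6 -12.0
0.72 [0.579 0.037] tool 6.5 -11.5
0.8 [0.57  0.027] tool 7.4 -11.0
0.88 [0.56  0.019] tool 8.3 -10.3
0.96 [0.549 0.011] tool 9.1 -9.6
1.04 [0.538 0.004] tool 9.8 -8.9
1.12 [ 0.526 -0.002] tool 10.5 -8.1
1.2 [ 0.514 -0.007] tool 11.1 -7.2
1.28 [ 0.501 -0.011] tool 11.7 -6.3
```

```bash
python3 -m crank '[[[-0.0005,-0.0022,0],[0,0,0],0.01],[[0,-0.0022,0],[0,0,0],0.01],[[-0.0004,-0.0025,0],[0,0,0],0.01],[[0,0,0],[0,0,0],0.01]]';  python3 -m crank '[[[0,-0.0025,0],[0,0,0],0.01],[[0,-0.0025,0],[0,0,0],0.01],[[0,-0.0025,0],[0,0,0],0.01],[[0,-0.004,0],[0,0,0],0.01],[[0,-0.004,0],[0,0,0],0.01],[[0,0,0],[0,0,0],0.01]]'
```

```text
t: 20.52
eef_pos: [0.6211, 0.1306, 0.194]
tool_rot: [-0.0, 0.097, 0.995, -0.0]
contact_force: [0.9, -0.3, 4.2]
gripper_width: 0.272
t: 21.28
eef_pos: [0.6183, 0.1151, 0.1942]
tool_rot: [-0.0, 0.097, 0.995, -0.0]
contact_force: [0.1, 0.1, 3.7]
gripper_width: 0.271
```

Run:
```python
from h import *
p,d=bot.read_camera("scene")
cv2.imwrite("pics/s9.png",cv2.resize(p[130:300,400:570,::-1],(600,600),interpolation=cv2.INTER_CUBIC))
```

```text
(no output)
```

View pics/s9.png

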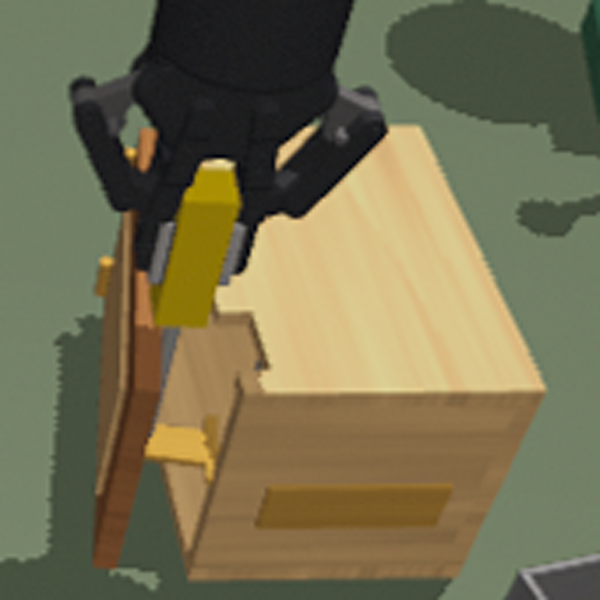

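The door is ajar, with the T-head clear of the strike. I'll let the hook up and swing along the arc.

```bash
python3 -m crank '[[[0,-0.005,-0.008],[0,0,0],0.01],[[0.0005,-0.005,-0.008],[0,0,0],0.01],[[0.0015,-0.013,-0.008],[0,0,0],0.01],[[0.0026,-0.013,-0.008],[0,0,0],0.01],[[0.0036,-0.0128,0],[0,0,0],0.01],[[0.0046,-0.0124,0],[0,0,0],0.01],[[0.0056,-0.012,0],[0,0,0],0.01],[[0,0,0],[0,0,0],0.01]]'
```

```text
t: 22.32
eef_pos: [0.5854, 0.0462, 0.2259]
tool_rot: [-0.001, 0.097, 0.995, -0.0]
contact_force: [-0.2, -0.3, -0.5]
gripper_width: 0.27
```

```bash
python3 -m crank '[[[0.0065,-0.0115,0],[0,0,0],0.01],[[0.0074,-0.011,0],[0,0,0],0.01],[[0.0083,-0.0103,0],[0,0,0],0.01],[[0.0091,-0.0096,0],[0,0,0],0.01],[[0.0098,-0.0089,0],[0,0,0],0.01],[[0.0105,-0.0081,0],[0,0,0],0.01],[[0.0111,-0.0072,0],[0,0,0],0.01],[[0.0117,-0.0063,0],[0,0,0],0.01],[[0,0,0],[0,0,0],0.01]]'
python3 - <<'E'
from h import *
p,d=bot.read_camera("scene")
cv2.imwrite("pics/s10.png",cv2.resize(p[80:300,330:570,::-1],(654,600),interpolation=cv2.INTER_CUBIC))
p,d=bot.read_camera("top")
cv2.imwrite("pics/t10.png",cv2.resize(p[180:350,100:300,::-1],(700,595),interpolation=cv2.INTER_CUBIC))
E
```

```text
t: 23.45
eef_pos: [0.4982, -0.01, 0.2262]
tool_rot: [-0.0, 0.097, 0.995, 0.0]
contact_force: [0.4, 0.6, -1.7]
gripper_width: 0.272
```

View pics/s10.png

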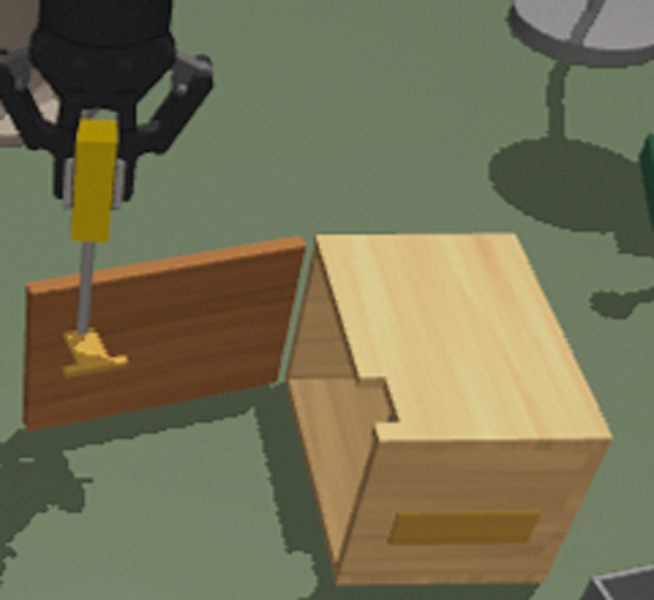

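View pics/t10.png

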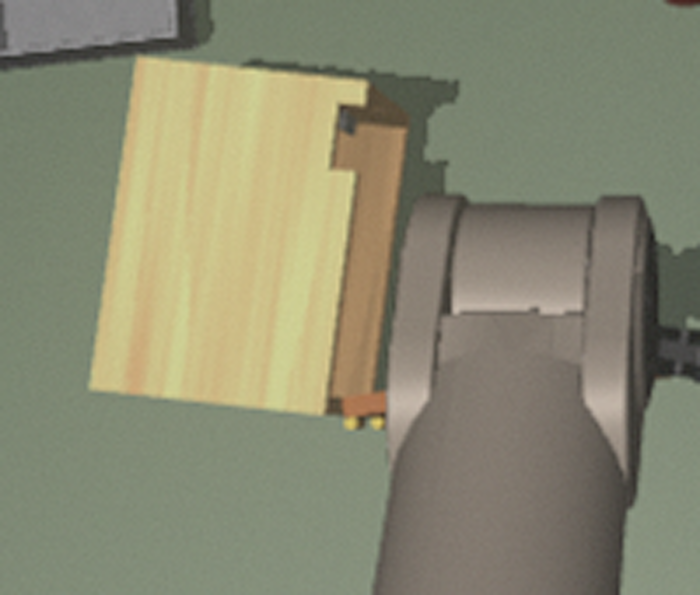

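The door is open at roughly 70°, with the pin standing against its back. I'll step off it, lift clear, and return to the stand.

```bash
python3 -m crank '[[[-0.006,0,0],[0,0,0],0.01],[[0,0,-0.02],[0,0,0],0.01],[[0,0,-0.04],[0,0,0],0.01],[[0,0,-0.01],[0,0,0],0.01],[[0,0,0],[0,0,0],0.01]]' && python3 -m crank '[[[-0.002,-0.044,0],[0,0,0],0.01],[[-0.002,-0.044,0],[0,0,0],0.01],[[-0.002,-0.044,0],[0,0,0],0.01],[[-0.002,-0.044,0],[0,0,0],0.01],[[-0.002,-0.044,0],[0,0,0],0.01],[[-0.002,-0.040,0],[0,0,0],0.01],[[0,0,0],[0,0,0],0.01],[[0,0,0],[0,0,0],0.01],[[0,0,0],[0,0,0],0.01]]'; python3 -c "
from h import *
o=bot.get_obs();e=o['eef_pos'];q=o['tool_rot'];print(e,q.round(4),o['joint_vel'].round(3))
tx=np.array([2*q[1]**2-1,2*q[1]*q[2]]);ty=np.array([tx[1],-tx[0]]);d=np.array([.4691,-.2694])-e[:2];print(d@tx,d@ty)"
```

```text
t: 24.18
eef_pos: [0.5058, -0.0107, 0.2963]
tool_rot: [0.0, 0.096, 0.995, 0.0]
contact_force: [0.1, -0.3, -1.0]
gripper_width: 0.275
t: 25.3
eef_pos: [0.4675, -0.2668, 0.2955]
tool_rot: [-0.001, 0.095, 0.995, 0.0]
contact_force: [0.7, -0.0, -0.6]
gripper_width: 0.269
[ 0.46747456 -0.26679382  0.2955016 ] [-5.000e-04  9.530e-02  9.955e-01  4.000e-04] [-0.003 -0.007  0.003 -0.006  0.001  0.001  0.002]
-0.0020902749058152423 -0.0022505481374808446
```

```bash
python3 -m crank '[[[-0.0019,-0.0023,0],[0,0,0],0.01],[[0,0,0.03],[0,0,0],0.01],[[0,0,0.02],[0,0,0],0.01],[[0,0,0.01],[0,0,0],0.01],[[0,0,0],[0,0,0],0.01],[[0,0,0],[0,0,0],0.01],[[0,0,0],[0,0,0],0.01]]'
python3 - <<'E'
from h import *
o=bot.get_obs();e=o['eef_pos'];q=o['tool_rot'];print(e.round(4),q.round(4))
p,d=bot.read_camera("scene")
print("tip",np.round(proj("scene",e-[0,0,.123]),1),"hole",np.round(proj("scene",[.4697,-.2694,.094]),1))
cv2.imwrite("pics/s11.png",cv2.resize(p[150:260,170:280,::-1],(600,600),interpolation=cv2.INTER_CUBIC))
E
```

```text
t: 26.18
eef_pos: [0.469, -0.2712, 0.237]
tool_rot: [0.001, 0.096, 0.995, -0.0]
contact_force: [0.6, -0.0, -0.3]
gripper_width: 0.271
[ 0.469  -0.2712  0.237 ] [ 7.000e-04  9.640e-02  9.953e-01 -1.000e-04]
tip [218.9 199.9] hole [221.4 208. ]
```

View pics/s11.png

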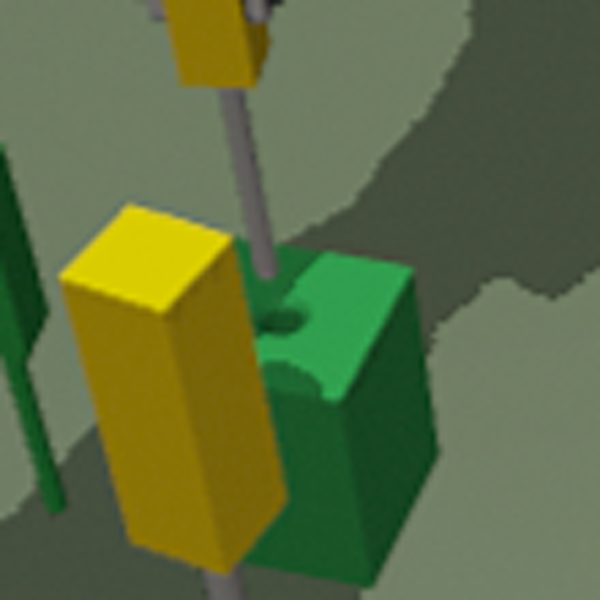

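```bash
python3 -m crank '[[[0.0002,0.0018,0],[0,0,0],0.01],[[0,0,0.012],[0,0,0],0.01],[[0,0,0],[0,0,0],0.01],[[0,0,0],[0,0,0],0.01]]'
python3 - <<'E'
from h import *
o=bot.get_obs();e=o['eef_pos'];print(e.round(4))
p,d=bot.read_camera("scene")
cv2.imwrite("pics/s12.png",cv2.resize(p[150:260,170:280,::-1],(600,600),interpolation=cv2.INTER_CUBIC))
E
```

```text
t: 26.72
eef_pos: [0.4685, -0.2692, 0.2239]
tool_rot: [-0.0, 0.096, 0.995, 0.0]
contact_force: [-0.3, -0.2, -0.9]
gripper_width: 0.271
[ 0.4685 -0.2692  0.2239]
```

View pics/s12.png

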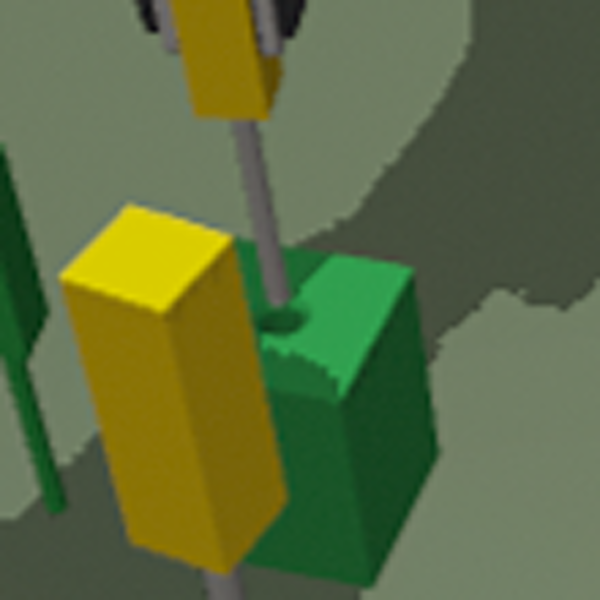

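Aligned over the hole. Lower it in stages, watching the force.

```bash
python3 -m crank '[[[0,0,0.01],[0,0,0],0.01],[[0,0,0.01],[0,0,0],0.01],[[0,0,0],[0,0,0],0.01]]'; python3 -m crank '[[[0,0,0.015],[0,0,0],0.01],[[0,0,0.015],[0,0,0],0.01],[[0,0,0],[0,0,0],0.01],[[0,0,0],[0,0,0],0.01]]'
```

```text
t: 27.15
eef_pos: [0.468, -0.2688, 0.203]
tool_rot: [-0.001, 0.096, 0.995, 0.0]
contact_force: [-0.6, -0.4, -0.8]
gripper_width: 0.27
t: 27.65
eef_pos: [0.4687, -0.2693, 0.1742]
tool_rot: [-0.0, 0.097, 0.995, -0.0]
contact_force: [-0.7, 0.4, -0.8]
gripper_width: 0.271
```

```bash
python3 -m crank '[[[0,0,0.015],[0,0,0],0.01],[[0,0,0.015],[0,0,0],0.01],[[0,0,0.008],[0,0,0],0.01],[[0,0,0],[0,0,0],0.01],[[0,0,0],[0,0,0],0.01]]'; python3 -m crank '[[[0,0,0.004],[0,0,0],0.01],[[0,0,0.002],[0,0,0],0.01],[[0,0,0],[0,0,0],0.01],[[0,0,0],[0,0,0],0.01]]'
```

```text
t: 28.28
eef_pos: [0.4688, -0.2693, 0.1364]
tool_rot: [0.0, 0.096, 0.995, -0.0]
contact_force: [0.0, -0.2, -0.7]
gripper_width: 0.266
t: 28.78
eef_pos: [0.4687, -0.2692, 0.1302]
tool_rot: [0.0, 0.096, 0.995, -0.0]
contact_force: [0.3, 0.7, -0.4]
gripper_width: 0.267
```

```bash
python3 -m crank '[[[0,0,0.001],[0,0,0],0.01],[[0,0,0],[0,0,0],0.01]]'; python3 -m crank '[[[0,0,0.001],[0,0,0],0.01],[[0,0,0],[0,0,0],0.01],[[0,0,0],[0,0,0],0.01]]'
```

```text
t: 29.02
eef_pos: [0.4687, -0.2691, 0.1291]
tool_rot: [-0.0, 0.096, 0.995, 0.0]
contact_force: [-0.3, -0.4, -0.6]
gripper_width: 0.271
t: 29.4
eef_pos: [0.4687, -0.2692, 0.1289]
tool_rot: [0.0, 0.096, 0.995, 0.0]
contact_force: [-2.1, 1.0, 7.2]
gripper_width: 0.269
```

The pin is seated at the original height of 0.1289, with +8 N of support. Release to a limited opening and rise.

```bash
python3 -m crank '[[[0,0,-0.0005],[0,0,0],0.03],[[0,0,0],[0,0,0],0.05],[[0,0,0],[0,0,0],0.05],[[0,0,0],[0,0,0],0.05]]'; python3 -m crank '[[[0,0,-0.01],[0,0,0],0.05],[[0,0,-0.03],[0,0,0],0.05],[[0,0,-0.05],[0,0,0],0.05],[[0,0,-0.05],[0,0,0],0.05],[[0,0,-0.05],[0,0,0],0.05],[[0,0,0],[0,0,0],0.05],[[0.01,0.05,0],[0,0,0],0.05],[[0.01,0.05,0],[0,0,0],0.05],[[0.01,0.05,0],[0,0,0],0.05],[[0,0,0],[0,0,0],0.05]]'
python3 - <<'E'
from h import *
for n in("scene","top"):
    p,d=bot.read_camera(n);cv2.imwrite(f"pics/{n}9.png",p[:,:,::-1])
E
```

```text
t: 29.9
eef_pos: [0.4686, -0.2691, 0.1286]
tool_rot: [-0.0, 0.096, 0.995, 0.0]
contact_force: [0.2, 0.3, -0.1]
gripper_width: 0.588
t: 31.15
eef_pos: [0.4678, -0.1119, 0.318]
tool_rot: [-0.001, 0.093, 0.996, 0.001]
contact_force: [-0.3, -0.7, -0.2]
gripper_width: 0.587
```

View pics/scene9.png

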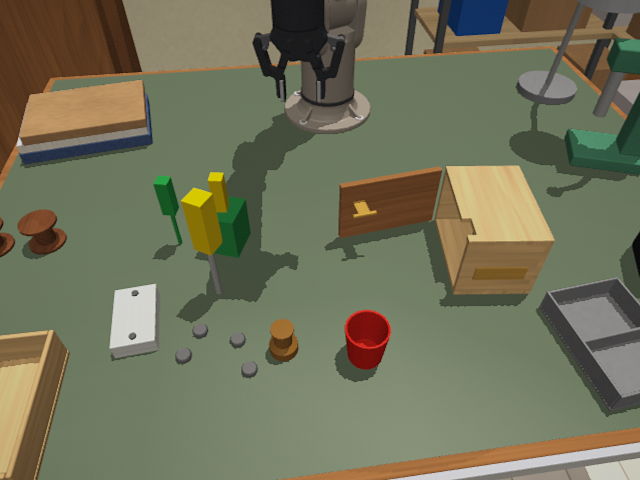

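View pics/top9.png

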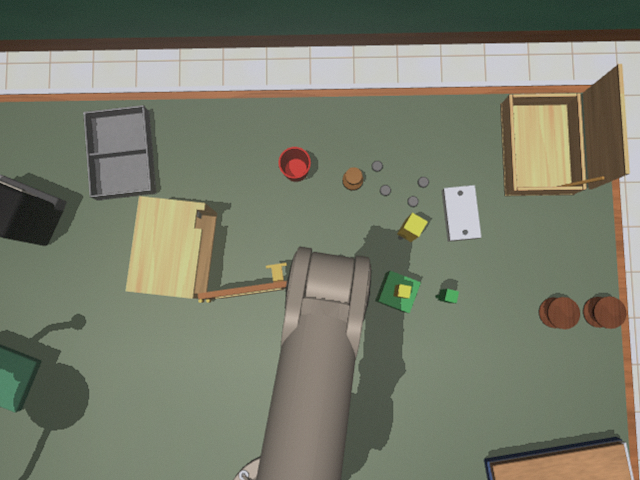

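Run:
```python
from h import *
# door top edge (front face line) scene px: hinge-end ~(441,169), free-end ~(340,184)
a=ray("scene",441,169,.14)[:2];b=ray("scene",340,184,.14)[:2];v=b-a
s=np.array([.9921,-.1253])
print(a.round(3),b.round(3),"len",np.linalg.norm(v).round(3),"door deg",np.degrees(np.arccos(v@s/np.linalg.norm(v))).round(1))
for f in("top0","top9","scene0","scene9"):
    i=cv2.imread(f"pics/{f}.png");h=cv2.cvtColor(i,cv2.COLOR_BGR2HSV)
    R=(390,278,420,305) if f[0]=="t" else (203,168,233,215)
    m=cv2.inRange(h,(22,100,110),(33,255,255))[R[1]:R[3],R[0]:R[2]];y,x=np.nonzero(m);print(f,len(x),x.mean()+R[0],y.mean()+R[1])
p,d=bot.read_camera("top");P=cloud("top",d);print("pin top z",np.median(P[288:295,401:408,2]))
o=bot.get_obs();print(o['joint_vel'].round(3),o['t'])
```

```text
[0.467 0.152] [ 0.485 -0.046] len 0.199 door deg 77.6
top0 144 403.7986111111111 290.9861111111111
top9 142 403.6267605633803 291.0281690140845
scene0 800 214.3125 194.7775
scene9 768 213.87760416666666 194.74869791666666
pin top z 0.16915625441533955
[ 0.015  0.004  0.012 -0.005 -0.001 -0.001 -0.003] 31.3
```

The door is open about 77°. The pin is back at its starting pixels, with its top at z = 0.169, fully home. Handing in.

```bash
python3 -m crank '[[[0,0,0],[0,0,0],0.05],[[0,0,0],[0,0,0],0.05]]'; python3 -c "
from station import bot
print(bot.hand_in())"
```

```text
t: 31.55
eef_pos: [0.4679, -0.1172, 0.3186]
tool_rot: [-0.0, 0.097, 0.995, -0.0]
contact_force: [0.8, -0.8, -0.4]
gripper_width: 0.585
the job is handed in; nothing more can be done
None
```

The job is done and was handed in at about 31.6 s; the hand-in reported no verdict.

- **Latch:** I took the smaller yellow pin from the stand and put it down through the gap. With a light draw of about 6–7 N on the door, I felt downward until the hook let go, about 27 mm down.
- **Overshoot:** After it let go I went two steps too deep and touched the lower edge of the slot. The wrist read 13.6 N there, the highest I saw, so I backed up to the middle of the slot before drawing the door.
- **Door:** I drew it open with the pin. In the last picture it measures about 77° open.
- **Pin:** It is back upright in its stand and let go. Its top is at z = 0.169 m, the height for fully home, and within about half a pixel of where it started in both views.
- **Other things:** By eye, the other things look unmoved in the before and after pictures. The gripper was clear of everything when I handed in.
- **Lamp near the start pose:** By my measurements, a lamp shade overlapped the gripper's body where the arm started. I backed out around it and felt no contact, so my estimate of its position was probably off.

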